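# Prise the retaining clip off a centrifuge spindle

## Task

The small centrifuge has its cover off: use the blue hooked pick from the tool rack to prise the orange sprung retaining clip sideways out of its spindle groove, under the rotor, by the eye on its tab; use only the pick for this and keep your fingers off the clip, and do not strike or lean on the rotor. Let the clip drop into the tray deck around the spindle, lying clear of the spindle, then stand the pick back in the empty hole of the rack, upright with its guard disc resting on the plate. Leave the other tools and the things on the bench where they are.

Things in the scene. Friction and masses are not known exactly. Their poses are not given: they have to be found in the camera images.
- clip_eye (a point): Middle of the usable part of the eye in the orange clip's tab, half-way through the clip's 5 mm; 25.5 mm from the spindle axis. z up, -y points outward: the clip comes off when pulled level along -y. Eye: 10 mm wide (x), clear from 20 to 31 mm from the axis, then a wall 4 mm thick. The tray floor is 7 mm under the clip. The pull rises to 7-12 N in the first 4 mm, then the clip snaps free.
- clip_centre (a point): Centre of the C-shaped sprung clip's ring, half-way through its thickness, on the spindle axis while seated; axes as clip_eye. The clip lies level in the groove with 4 mm of play upward and can turn on the spindle. After 12 mm of travel it is off the spindle and tips to the tray floor; its end can stay on the shoulder, so drag it on, hook kept low, to about 45 mm; it stays round the hook until the hook is lifted out.
- pick_grip (a point): Blue hooked pick, 60 g: on the handle's axis, 27 mm above the guard disc's top. Handle 16 x 16 x 55 mm over a disc 32 mm across, 5 mm thick, resting on the rack. z up the handle. Steel shank 6 mm thick, 68 mm down from the disc, then a hook finger 5 mm thick, 14 mm long, bent 45 degrees towards -y: with the handle leaning 45 degrees to its own -y side the finger points straight down.
- pick_tip (a point): The centre of the round end (radius 2.5 mm) of the pick's hook finger; 9.9 mm towards -y and 109.9 mm below pick_grip in the pick's frame; same axes as pick_grip.
- pick: The whole blue pick; origin at the centre of the guard disc's underside, same axes as pick_grip.
- rack: Grey fixed tool rack: plate 60 x 200 mm, top 100 mm above the table; origin on the table under its centre, long side along y. Tool places at y = -60, 0, +60 mm, a tool in each, order random; each hole reaches 10 mm either way in x and from 19 mm on the -y side to 11 mm on the +y side of its place, so the pick's hook passes only pointing to the rack's -y.
- drive_unit: White centrifuge drive, fixed, 240 x 240 mm, control housing (108 mm high) on its +y side. Origin on the table under the spindle axis. Tray deck 228 mm square inside, floor 78 mm up, rim 12 mm high. Vertical spindle: shoulder 40 mm across, 7 mm high, to 85 mm above the table, groove 20 mm across and 9 mm high, then shaft 28 mm across up to the rotor.
- spindle (a point): Point on the vertical spindle axis at the top of the shoulder, the floor of the groove, on which the clip lies: 85 mm above the table.
- rotor: Blue rotor on the spindle, fixed, 90 mm across, overhanging the clip. Origin at the centre of its underside, 150 mm above the table (60 mm above the clip's top); 35 mm high plus a 12 mm nut. Because of it the pick only gets to the eye with the handle leaning outward, about 30 to 50 degrees from vertical.
- probe_grip (a point): Bystander straight probe, red handle, standing in the rack: handle 16 x 16 mm, 55 mm long, guard disc on the rack's plate; point on its axis 27 mm above the disc's top.
- driver_grip (a point): Bystander screwdriver, yellow handle, standing in the rack: handle 16 x 16 mm, 55 mm long, guard disc on the rack's plate; point on its axis 27 mm above the disc's top.
- reagent: Amber bottle, 66 mm across, 150 mm high, loose; origin at the centre of its underside.
- beaker: Glass cup, 72 mm across, 90 mm high, loose; origin at the centre of its underside.
- jar: Clear jar, 60 mm across, 75 mm high, loose; origin at the centre of its underside.
- spanner: Steel spanner 160 mm long, lying loose; origin near its middle.

How it is judged:
By the outcome, as a careful person would: the job done as asked, in the order asked, and still so for the second after the job is handed in, with the robot touching nothing.
It also fails if it takes over 51 s, if anything falls off the work surface, if the arm or the gripper's body presses on something with over 40 N, if the wrist force passes 120 N, or if a joint passes its speed limit or range.

## Robot

A 6-joint arm with a two-finger parallel gripper is mounted at the origin on the work surface. World frame = base frame: x ahead of the robot, y to its left, z up, the work surface at z = 0. Lengths are in m, angles in rad, forces in N, time in s.
With the tool pointing down it reaches from about 0.425 to 0.95 m from the base axis. Payload 3.5 kg.
Tool frame: the origin (TCP) lies on the centre line of the jaws, within the pads' length; the fingertips stand tip_extent ahead of it and the grasp point (between the pads) lies 2 mm behind it (tip_extent is the distance from the TCP to the fingertips, in m); z points along the fingers, y is the direction in which the jaws open and shut (so a half turn about z gives the same grasp; the last joint's range is limited). The gripper opens to 85 mm and grips with 20 to 120 N. Pads are 22 mm wide; open, the fingers measure 114 mm over their backs; the gripper's body (76 mm by 85 mm) begins 54 mm behind the grasp point. The pads swing forward as they close: fully open they stand 13 mm farther back than shut.
Start: joints at [0.965, 0.286, 1.577, -0, 1.279, -0.15], TCP at [0.297, 0.606, 0.248] pointing down, gripper open.
Joint ranges: [-2.77, 2.77], [-0.9, 2.22], [0.21, 2.48], [-1.53, 4.67], [0.24, 2.81], [-2.84, 2.84]. Speed limits (rad/s): [2.79, 2.79, 3.14, 3.14, 3.14, 3.14].

## Interface

Orientations are given as a unit quaternion [x, y, z, w].
In Python, from plant import * gives the robot as it stands.
- The arm moves only by the shell command python3 -m crank 'ROWS' [FORCE]. ROWS is JSON, a list of rows, each a list of 7 numbers: the gripper's target within -1 to 1 (shut at 1, half-way at 0, fully open at -1), then the shift along the tool's x, y, z in cm, then the turn, a rotation vector about the tool's x, y, z in degrees. In form: [[fingers, tx, ty, tz, wx, wy, wz], ...]. A call has 1 to 5 rows; each row shifts and turns the commanded pose from where the row before left it, along the tool's axes as they then stand; what a row does not reach is not made up. A row lasts 1/10 s, in which the tool goes at most 50 mm and 8.59 degrees, less where a joint would pass 70% of its speed; a pose out of reach is approached as far as the arm can. A call is refused whole if a number of a shift passes 5 or a number of a turn 8.59, either way. A call with a gripper value outside its range is refused whole. The fingers move at their own pace and stop on an object; FORCE is the grip in N (left out, the last holds). Time passes only in rows, so rows that do not move let the fingers close. It gives the time, the measured TCP pose, the force and the opening at its end, in the units of the state.
- get_state(): the state, without advancing time (a new reading comes with each control period).
- read_camera(name): name is "side" or "top"; returns a dict with "color" (384x512x3 uint8, red, green, blue), "vfov" (degrees; the focal length in pixels is half the picture's height over the tangent of half this angle, whatever the lens; pixels are square), "cx", "cy" (the principal point, pixels), "cam_to_world" (4x4, takes a point from camera to world coordinates). Camera axes: x right, y up, looking along -z (the intrinsics and any distortion apply to the point x, -y, -z); pixel columns grow to the right and rows downward; lengths in m; the calibration is good to about 2 mm. A picture is of the moment at which its call begins. There is no depth.
- sign_off(): hands the job in, once; it reports no verdict.
Trained networks look in the newest picture that a camera, given by its name, has taken for a name from the list of things; names that differ only in an ending like _2 or _b are one class to them, and where a whole thing is asked for, a point or a joint stands for the part that bears it (a point fixed in the world has none). Each returns a list of dicts, best first, with "p" (0 to 1); they miss things now and then, are a little off and sometimes report something else, mostly with a low value. They report only what shows in the picture. A call takes as long as a camera call.
- trace(thing, camera): "pixels" (384x512 bool, what is visible of it) and "location" ([column, row] in pixels, amid what is visible of it).
- place_of(thing, camera): "location" ([column, row] in pixels: a listed point, or the origin of a listed thing).
The state is a dict: "time": time; "qpos": joint angles; "dq": joint speeds; "joint_efforts": joint torques, N m; "eef_pos": TCP position; "tcp_rot": TCP orientation; "contact_force": force on the tool from outside, world axes, zero at the start; "wrist_torque": the same for the moment, N m; "opening": opening from 0.0 (shut) to 1.0 (fully open).
Only numpy, scipy, OpenCV 4.12 (cv2) and the standard library are available. Lean on these libraries where they do the work, as an engineer would, in place of code of your own. Each camera call takes 0.05 s, during which the arm holds its last target.

## Working session

There is one attempt and no reset: what is moved stays moved. The work goes in short steps, Python scripts to look and compute and a shell command to move; the robot and the scene stay as the last step left them, time stands still between calls to the robot, and variables do not carry over. Pictures are saved under pics/ and viewed, and the job is handed in when it is done.

```bash
ls -la; mkdir -p pics
python3 - <<'E'
from plant import *
import cv2
s=get_state()
for k,v in s.items(): print(k,v)
for n in ("side","top"):
    c=read_camera(n)
    print(n,c["vfov"],c["cx"],c["cy"],c["cam_to_world"],[k for k in c])
    cv2.imwrite(f"pics/{n}0.png",cv2.resize(c["color"][:,:,::-1],(768,576),interpolation=cv2.INTER_CUBIC))
E
```

```text
total 12
drwxr-xr-x  3 agent agent 4096 Dec  6 03:41 .
drwxr-xr-x 23 root  root  4096 Dec  6 03:41 ..
drwxr-xr-x  2 agent agent 4096 Dec  6 03:41 pics
time 0.0
qpos [ 9.65027946e-01  2.87233915e-01  1.57823313e+00  4.47554040e-06
  1.27858693e+00 -1.49994203e-01]
dq [ 0.00250669  0.0007832  -0.00112964  0.00135345 -0.00174171  0.00084597]
joint_efforts [ 5.70411103e-04 -4.05974579e+01 -2.92633009e+01 -2.18495247e-04
  5.87600793e-03 -1.56659208e-06]
eef_pos [0.29670854 0.60558192 0.24687124]
tcp_rot [ 2.25920205e-01  9.74145034e-01 -1.14304259e-03 -4.56044720e-04]
contact_force [-0.54570362  0.98687156  0.0269726 ]
wrist_torque [-0.03422036  0.01615417  0.01483004]
opening 1.002065551189007
side 53.67788261601597 259.2912084728719 189.16546600468251 [[ 0.78362983  0.40249441 -0.47320454  0.01798547]
 [-0.62107842  0.52430955 -0.58254707 -0.63593303]
 [ 0.01363373  0.75039839  0.6608452   0.84068362]
 [ 0.          0.          0.          1.        ]] ['color', 'vfov', 'cx', 'cy', 'cam_to_world']
top 46.904139577653524 255.76189348582568 193.6638951190672 [[ 0.00957258  0.98361897 -0.18000579  0.3158496 ]
 [-0.99991181  0.00775859 -0.01077875 -0.02475886]
 [-0.00920559  0.18009309  0.98360649  1.34816751]
 [ 0.          0.          0.          1.        ]] ['color', 'vfov', 'cx', 'cy', 'cam_to_world']
```

View pics/side0.png

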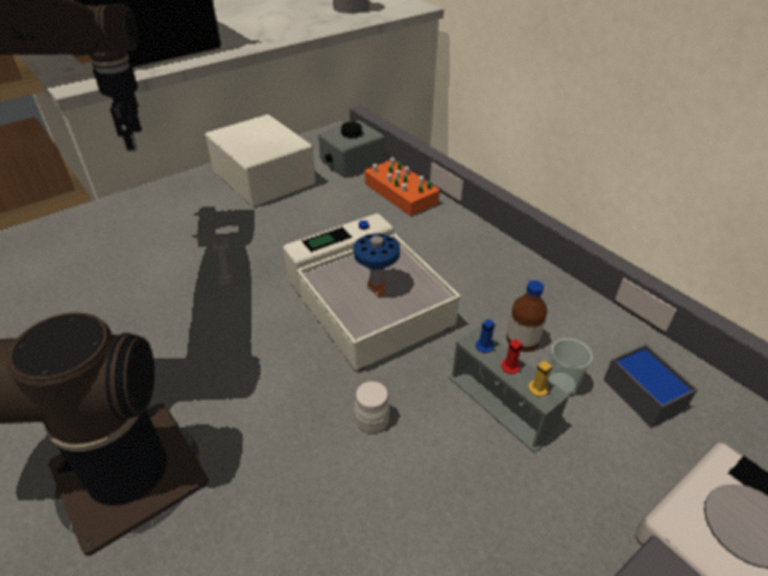

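View pics/top0.png

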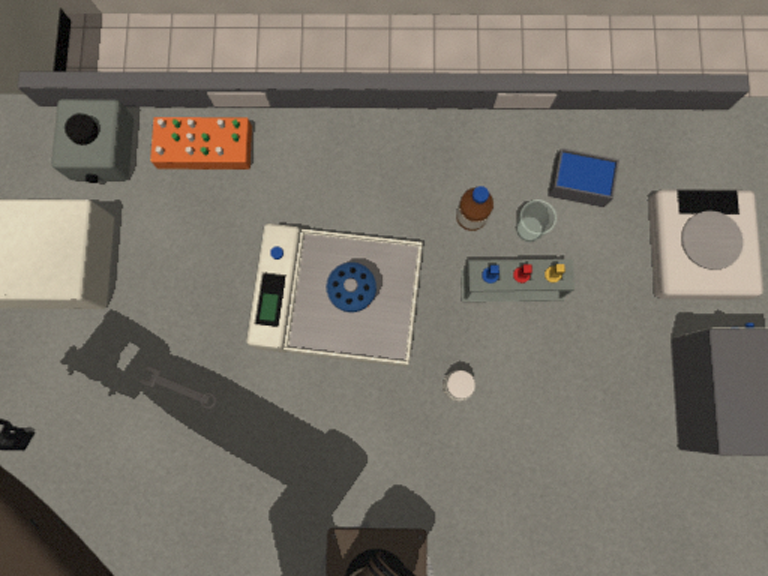

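The side view shows the drive with the orange clip tab near (375,288) and the rack with the blue pick at (487,335), then red and yellow. The top view shows the rotor at (351,286) and the pick at (491,272). The side picture is the better view of the clip. Next I'll triangulate.

```bash
cat > h.py <<'E'
import numpy as np, cv2
from scipy.spatial.transform import Rotation as R
from plant import *
def K(c):
    f=c["color"].shape[0]/2/np.tan(np.radians(c["vfov"])/2)
    return f,c["cx"],c["cy"]
def proj(c,P):
    P=np.atleast_2d(P); T=np.array(c["cam_to_world"]); q=(P-T[:3,3])@T[:3,:3]
    f,cx,cy=K(c); return np.c_[cx+f*q[:,0]/-q[:,2], cy-f*q[:,1]/-q[:,2]]
def ray(c,uv):
    f,cx,cy=K(c);T=np.array(c["cam_to_world"])
    d=T[:3,:3]@np.array([(uv[0]-cx)/f,-(uv[1]-cy)/f,-1.]); return T[:3,3],d/np.linalg.norm(d)
def atz(c,uv,z):
    o,d=ray(c,uv); return o+d*(z-o[2])/d[2]
def tri(c1,u1,c2,u2):
    o1,d1=ray(c1,u1);o2,d2=ray(c2,u2)
    A=np.c_[d1,-d2]; t=np.linalg.lstsq(A,o2-o1,rcond=None)[0]
    p,q=o1+d1*t[0],o2+d2*t[1]; return (p+q)/2,np.linalg.norm(p-q)
E
python3 - <<'E'
from h import *
import pickle
C={n:read_camera(n) for n in("side","top")}
pickle.dump(C,open("c0.pkl","wb"))
for t in "clip_eye clip_centre pick_grip pick_tip pick rack drive_unit spindle rotor probe_grip driver_grip reagent beaker jar spanner".split():
    r={n:place_of(t,n) for n in C}
    for n in r: print(t,n,[(np.round(a["location"],1).tolist(),round(a["p"],2)) for a in r[n][:3]])
    if r["side"] and r["top"]:
        p,e=tri(C["side"],r["side"][0]["location"],C["top"],r["top"][0]["location"]); print("   ",p.round(4),"gap",round(e,4))
print(get_state()["time"])
E
```

```text
clip_eye side [([251.6, 193.0], 0.62)]
clip_eye top []
clip_centre side [([249.6, 186.6], 0.53), ([322.1, 251.7], 0.2)]
clip_centre top [([338.1, 195.6], 0.16)]
    [ 0.4411 -0.1774  0.327 ] gap 0.127
pick_grip side [([324.8, 220.9], 0.51), ([348.6, 228.8], 0.36)]
pick_grip top [([327.4, 182.0], 0.65)]
    [ 0.5751 -0.2134  0.1372] gap 0.0073
pick_tip side [([321.2, 253.1], 0.76)]
pick_tip top []
pick side [([249.6, 172.2], 0.64), ([322.7, 230.3], 0.52), ([150.8, 173.4], 0.17)]
pick top [([324.3, 181.8], 0.65)]
    [ 0.4697 -0.1439  0.3327] gap 0.1325
rack side [([333.4, 270.1], 0.73)]
rack top [([340.8, 191.5], 0.61), ([238.4, 201.9], 0.37)]
    [ 0.5735 -0.2748 -0.003 ] gap 0.0036
drive_unit side [([253.1, 209.9], 0.94)]
drive_unit top [([238.7, 201.0], 0.74)]
    [ 0.5414  0.0413 -0.001 ] gap 0.0048
spindle side [([253.0, 186.4], 0.89)]
spindle top [([238.9, 199.5], 0.72), ([235.1, 192.1], 0.42)]
    [0.5306 0.0336 0.1076] gap 0.0115
rotor side [([249.7, 174.2], 0.94), ([372.3, 256.2], 0.74), ([249.0, 193.9], 0.17)]
rotor top [([236.2, 195.1], 0.81), ([240.1, 203.7], 0.39)]
    [0
[... 173 characters left out ...]
0306
driver_grip side [([359.7, 252.3], 0.6), ([372.9, 259.3], 0.31)]
driver_grip top [([370.4, 179.9], 0.7)]
    [ 0.5809 -0.3335  0.1246] gap 0.0023
reagent side [([352.5, 228.9], 0.58), ([359.5, 251.4], 0.43)]
reagent top [([312.2, 143.5], 0.58)]
    [ 0.7373 -0.1944 -0.018 ] gap 0.0167
beaker side [([374.0, 256.2], 0.71), ([250.9, 187.1], 0.56)]
beaker top [([348.8, 152.7], 0.82), ([119.0, 262.3], 0.3)]
    [ 0.7031 -0.3071 -0.0115] gap 0.0101
jar side [([248.6, 278.9], 0.93), ([247.8, 172.9], 0.36)]
jar top [([305.1, 254.3], 0.71)]
    [ 0.3762 -0.1598  0.0004] gap 0.0035
spanner side [([148.1, 172.9], 0.63)]
spanner top [([120.8, 262.9], 0.82)]
    [0.3513 0.3868 0.0207] gap 0.0107
1.7
```

Run:
```python
import pickle,cv2,numpy as np
C=pickle.load(open("c0.pkl","rb"))
def crop(n,x0,y0,x1,y1,s,f):
    im=C[n]["color"][y0:y1,x0:x1,::-1]
    im=cv2.resize(im,None,fx=s,fy=s,interpolation=cv2.INTER_CUBIC)
    for k in range(x0-x0%20+20,x1,20): 
        cv2.line(im,((k-x0)*s,0),((k-x0)*s,6),(0,255,0),1);cv2.putText(im,str(k),((k-x0)*s,16),0,.35,(0,255,0),1)
    for k in range(y0-y0%20+20,y1,20):
        cv2.line(im,(0,(k-y0)*s),(6,(k-y0)*s),(0,255,0),1);cv2.putText(im,str(k),(8,(k-y0)*s+4),0,.35,(0,255,0),1)
    cv2.imwrite(f,im)
crop("side",185,140,310,245,6,"pics/sd.png")
crop("side",225,150,275,210,10,"pics/sc.png")
crop("side",295,200,395,300,6,"pics/sr.png")
crop("top",160,145,290,245,6,"pics/td.png")
crop("top",300,120,390,210,6,"pics/tr.png")
```

```text
(no output)
```

View pics/sd.png

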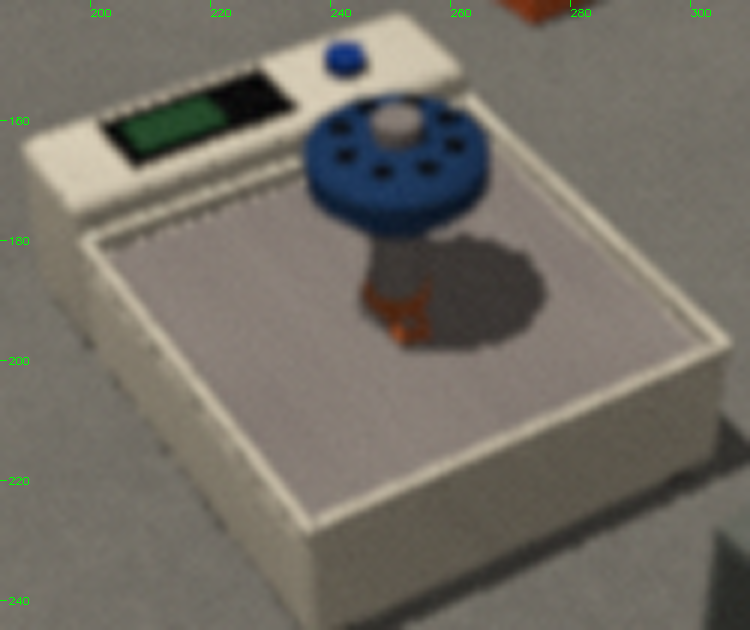

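View pics/sc.png

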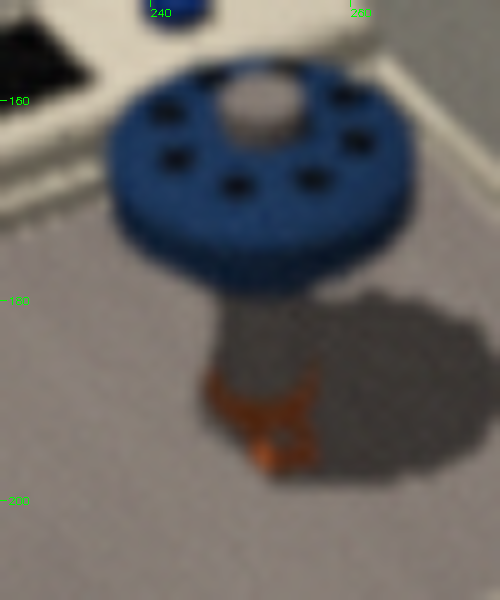

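View pics/sr.png

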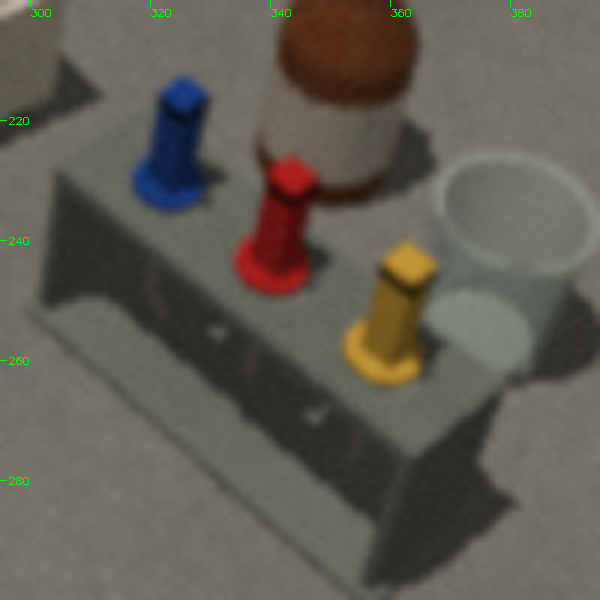

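View pics/td.png

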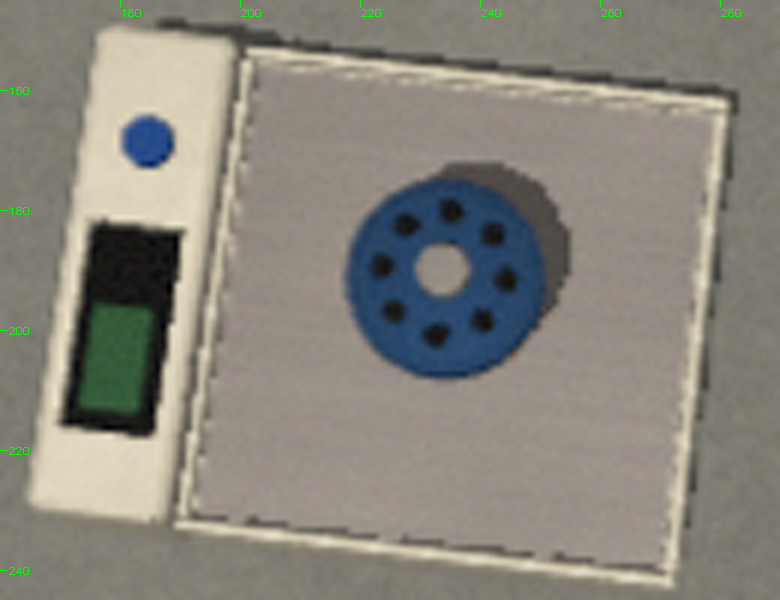

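View pics/tr.png

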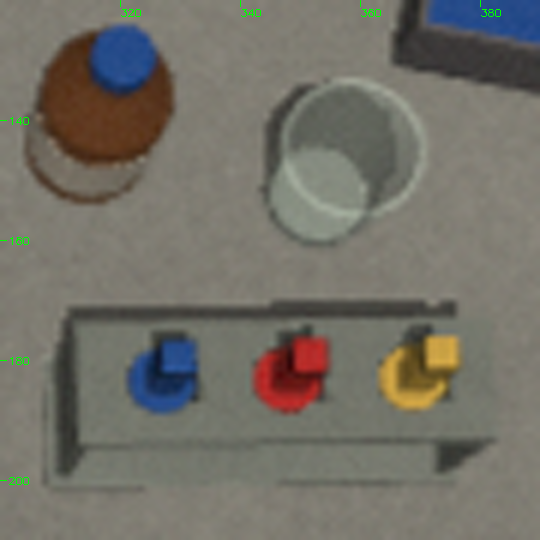

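The crops show that the clip's tab is turned off the drive's -y, since an orange speck shows at top (244,204). In the side view the tab is at (253,194). Now I'll fit the drive and rack poses from their corners.

```bash
cat > fit.py <<'E'
from h import *
import pickle
from scipy.optimize import least_squares
C=pickle.load(open("c0.pkl","rb"))
def pose(p,L): 
    c,s=np.cos(p[2]),np.sin(p[2]); L=np.atleast_2d(L)
    return np.c_[p[0]+c*L[:,0]-s*L[:,1], p[1]+s*L[:,0]+c*L[:,1], L[:,2]]
def fit(obs,p0):
    f=lambda p: np.concatenate([(proj(C[n],pose(p,l))-uv).ravel() for n,l,uv in obs])
    r=least_squares(f,p0,loss="soft_l1"); return r.x,f(r.x).reshape(-1,2)
a=.12
dr=[("top",(a,-a,.09),(281.7,161.3)),("top",(-a,-a,.09),(272,242.5)),("top",(-a,a,.09),(189.7,232.5)),("top",(a,a,.09),(200.8,153)),
("side",(-a,-a,.09),(237,228)),("side",(a,-a,.09),(306.7,197)),("side",(-a,a,.09),(199.2,179.7))]
rk=[("top",(.03,.1,.1),(312,173.3)),("top",(.03,-.1,.1),(381.7,173.3)),("top",(-.03,.1,.1),(313,194.2)),("top",(-.03,-.1,.1),(382.5,193)),
("side",(-.03,.1,.1),(304.2,228.7)),("side",(-.03,-.1,.1),(364.2,276.7)),("side",(.03,-.1,.1),(379,263))]
if __name__=="__main__":
    for n,o,p0 in(("drive",dr,(.54,.04,-.1)),("rack",rk,(.57,-.27,0))):
        for cams in (("top","side"),("top",),("side",)):
            x,r=fit([q for q in o if q[0] in cams],p0); print(n,cams,x[:2].round(4),np.degrees(x[2]).round(2)); 
            if len(cams)==2: print(r.round(1).tolist())
E
python3 fit.py
```

```text
drive ('top', 'side') [0.5385 0.0454] -6.04
[[0.2, -0.7], [1.0, -0.2], [-0.4, 0.1], [-0.0, -1.3], [-1.2, 0.7], [0.3, -0.1], [-2.1, -0.2]]
drive ('top',) [0.5371 0.046 ] -6.18
drive ('side',) [0.5418 0.0443] -6.31
rack ('top', 'side') [ 0.5771 -0.2749] 1.45
[[0.5, 0.3], [0.1, -0.9], [0.3, -0.2], [0.7, -0.2], [-0.9, -0.9], [-0.8, -0.2], [0.0, 0.4]]
rack ('top',) [ 0.5763 -0.2738] 0.95
rack ('side',) [ 0.5774 -0.2761] 2.0
```

```bash
cat > ov.py <<'E'
from fit import *
x,_=fit(dr,(.54,.04,-.1)); 
print("rotor/nut top", atz(C["top"],(234.2,191.7),.185).round(4), atz(C["top"],(233.7,190),.197).round(4), "nut side",atz(C["side"],(251.2,159.7),.197).round(4))
print("nut tri",tri(C["side"],(251.2,159.7),C["top"],(233.7,190)))
S=np.array([x[0],x[1]])
print("proj sp axis side", proj(C["side"],[[*S,.085],[*S,.15],[*S,.185],[*S,.197]]).round(1).tolist())
print("proj sp axis top", proj(C["top"],[[*S,.085],[*S,.185],[*S,.197]]).round(1).tolist())
E
python3 ov.py
python3 - <<'E'
from fit import *
im=C["side"]["color"].astype(int)
r,g,b=im[...,0],im[...,1],im[...,2]
for v in range(183,200): print(v,' '.join("%3d,%3d,%2d"%tuple(im[v,u]) for u in range(243,261)))
E
```

```text
rotor/nut top [0.5336 0.0457 0.185 ] [0.5359 0.0464 0.197 ] nut side [0.5388 0.0437 0.197 ]
nut tri (array([0.53777844, 0.0454858 , 0.19597816]), np.float64(0.00381908110844595))
proj sp axis side [[250.8, 189.3], [250.8, 172.4], [250.7, 162.8], [250.7, 159.4]]
proj sp axis top [[236.3, 196.4], [234.3, 189.9], [234.1, 189.1]]
183 136,126,119 135,124,116 131,122,114 100, 92,87  67, 62,58  58, 54,50  62, 58,55  61, 56,53  60, 55,51  60, 56,53  60, 55,54  58, 53,50  60, 55,52  57, 53,51  58, 54,51  63, 58,55  60, 56,53  62, 56,53
184 136,127,120 133,124,116 124,115,108  91, 85,79  64, 59,55  59, 55,52  58, 55,51  62, 57,53  62, 57,53  63, 57,54  60, 55,52  56, 53,49  57, 53,49  60, 54,51  64, 59,56  58, 55,52  60, 56,53  59, 55,52
185 134,123,117 133,122,116 117,109,101  78, 70,65  58, 52,50  58, 55,52  60, 56,52  62, 58,54  62, 58,55  63, 59,55  59, 55,52  56, 51,49  60, 54,51  62, 52,47  59, 53,50  62, 57,54  60, 55,52  60, 55,51
186 133,121,116 130,119,112 113,100,91  76, 62,57  60, 52,49  59, 54,52  59, 55,52  60, 55,52  63, 57,55  59, 55,51  59, 54,52  58, 52,50  59, 49,44  63, 49,
[... 2036 characters left out ...]
5,34  68, 47,38  61, 51,48  58, 54,52  58, 52,50  59, 53,51
197 138,128,120 136,124,118 136,126,119 136,126,119 134,124,117 136,126,119 132,122,114 128,114,105 113, 91,80  85, 64,54  72, 56,46  73, 62,53  71, 61,57  66, 57,53  64, 59,57  67, 64,59  64, 61,57  65, 60,57
198 136,125,117 138,128,121 137,127,119 136,126,117 135,126,119 137,127,119 138,128,120 136,126,119 124,113,106 105, 96,89  99, 90,84  98, 91,84  95, 89,84  96, 90,85  95, 88,82  95, 87,83  96, 88,85  95, 89,83
199 136,127,118 137,127,118 134,124,118 136,127,117 137,126,119 136,126,118 136,126,118 136,127,120 134,123,116 130,121,113 127,118,112 127,117,110 127,119,112 127,117,110 130,121,112 129,119,112 129,119,112 129,119,113
```

```bash
cat > clipfit.py <<'E'
from fit import *
c=C["side"]; im=c["color"].astype(float)
o=(im[...,0]-im[...,2])/im.sum(2); o=np.clip((o-.07)/(.4-.07),0,1)
U0,V0,U1,V1=238,176,266,204
obs=o[V0:V1,U0:U1].copy(); 
s=8
def render(cx,cy,th,Ro=16.,W=18.):
    # th: direction of tab (world angle)
    out=np.zeros(((V1-V0)*s,(U1-U0)*s),np.uint8)
    d=np.array([np.cos(th),np.sin(th)]); n=np.array([-d[1],d[0]])
    def P(L,z): 
        L=np.array(L)/1000.; w=np.c_[np.array([cx,cy])+L[:,:1]*d+L[:,1:]*n,np.full(len(L),z)]
        p=proj(c,w); return np.round((p-[U0,V0]+.5)*s).astype(np.int32)
    ga=np.radians(np.linspace(40,320,60)) # C gap opposite
    ang=np.pi-np.linspace(np.radians(40),np.radians(320),60)
    for z in (.085,.0875,.09):
        m=np.zeros_like(out)
        ring=np.r_[np.c_[Ro*np.cos(ang),Ro*np.sin(ang)],np.c_[10*np.cos(ang),10*np.sin(ang)][::-1]]
        cv2.fillPoly(m,[P(ring,z)],1)
        cv2.fillPoly(m,[P([(12,-W/2),(35,-W/2),(35,W/2),(12,W/2)],z)],1)
        e=P([(20,-5),(31,-5),(31,5),(20,5)],z); cv2.fillPoly(m,[e],0)
        out|=m
    # spindle shaft occlusion: shaft 28 across above .094
    sh=np.zeros_like(out)
    a=np.linspace(0,2*np.pi,40)
    pts=np.r_[P(np.c_[14*np.cos(a),14*np.sin(a)],.094),P(np.c_[14*np.cos(a),14*np.sin(a)],.15)]
    cv2.fillConvexPoly(sh,cv2.convexHull(pts),1); out[sh>0]=0
    r=cv2.resize(out.astype(np.float32),(U1-U0,V1-V0),interpolation=cv2.INTER_AREA)
    return cv2.GaussianBlur(r,(0,0),.7)
def cost(p): return ((render(*p)-obs)**2).sum()
if __name__=="__main__":
    from scipy.optimize import minimize
    best=None
    for th in np.radians(np.arange(-170,-40,10)):
        r=minimize(cost,[.5385,.0454,th,16,18],method="Nelder-Mead",options=dict(initial_simplex=np.array([.5385,.0454,th,16,18])+np.vstack([np.zeros(5),np.diag([.004,.004,.1,1.5,2])]),maxiter=400))
        print(np.degrees(th).round(),r.fun.round(3),r.x[:2].round(4),np.degrees(r.x[2]).round(1),r.x[3:].round(1))
        if best is None or r.fun<best.fun: best=r
    b=best.x; e=np.r_[b[:2]+.0255*np.array([np.cos(b[2]),np.sin(b[2])]),.0875]
    print("eye",e.round(4),proj(c,e).round(1)," top:",proj(C["top"],np.r_[b[:2]+.035*np.array([np.cos(b[2]),np.sin(b[2])]),.09]).round(1))
    cv2.imwrite("pics/cf.png",cv2.resize((np.hstack([obs,render(*b)])*255).astype(np.uint8),None,fx=12,fy=12,interpolation=cv2.INTER_NEAREST))
E
python3 clipfit.py
```

```text
-170.0 0.926 [0.5404 0.0483] -114.7 [16.  16.8]
-160.0 0.756 [0.5401 0.048 ] -114.3 [16.  17.3]
-150.0 0.775 [0.5399 0.0478] -114.1 [15.8 17.3]
-140.0 5.935 [0.5408 0.0463] -122.4 [15.2 12.3]
-130.0 0.772 [0.5399 0.0481] -113.8 [15.8 17.2]
-120.0 0.836 [0.54   0.0479] -114.9 [15.7 16.9]
-110.0 0.75 [0.54   0.0481] -113.8 [15.9 18. ]
-100.0 1.36 [0.5404 0.0489] -113.6 [16.5 19.1]
-90.0 0.81 [0.5398 0.0478] -114.5 [16.1 18. ]
-80.0 0.771 [0.5402 0.0482] -114.5 [16.  17.8]
-70.0 1.075 [0.5404 0.0483] -115.4 [16.1 19.5]
-60.0 17.134 [0.5383 0.0482] -35.4 [18.6  0.2]
-50.0 17.124 [0.5385 0.0478] -32.1 [18.7  0.4]
eye [0.5297 0.0247 0.0875] [[252.7 193.5]]  top: [[246.3 200.5]]clipfit.py:3: RuntimeWarning: invalid value encountered in divide
  o=(im[...,0]-im[...,2])/im.sum(2); o=np.clip((o-.07)/(.4-.07),0,1)
```

View pics/cf.png

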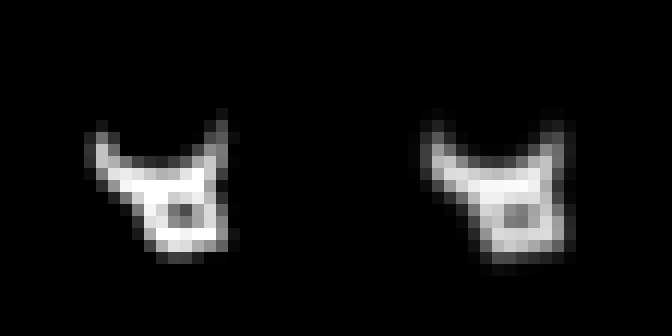

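The side-view clip fit is clean: the tab points about -114° in world. Next I'll refine the pick's position and decide which way the rack's -y points.

Run:
```python
from fit import *
x,_=fit(rk,(.57,-.27,0)); print(x)
p,e=tri(C["side"],(325.8,216.3),C["top"],(329.7,179.2)); print("handle top",p.round(4),e.round(4))
for n,uv in(("side",(323.3,232.5)),("top",(326.8,183.0))):
    print("disc top",n,atz(C[n],uv,.105).round(4))
for q in(.06,0,-.06):
    g=pose(x,(0,q,.132))[0]; print(q,g.round(4),proj(C["side"],g).round(1),proj(C["top"],g).round(1))
for sgn in (1,-1):
    t=pose(x,(0,.06-sgn*.0099,.132-.1099))[0]; b=pose(x,(0,.06,.032))[0]
    print(sgn,"tip",t.round(4),proj(C["side"],t).round(1),"bend",proj(C["side"],b).round(1))
im=C["side"]["color"]
cv2.imwrite("pics/tip.png",cv2.convertScaleAbs(cv2.resize(im[235:280,305:360,::-1],None,fx=14,fy=14,interpolation=cv2.INTER_CUBIC),alpha=2))
```

```text
[ 0.57711076 -0.27494953  0.02523744]
handle top [ 0.5771 -0.2155  0.155 ] 0.0021
disc top side [ 0.571  -0.2228  0.105 ]
disc top top [ 0.576  -0.2143  0.105 ]
0.06 [ 0.5756 -0.215   0.132 ] [[323.7 222.8]] [[328.5 181.2]]
0 [ 0.5771 -0.2749  0.132 ] [[341.5 236.4]] [[349.9 180.8]]
-0.06 [ 0.5786 -0.3349  0.132 ] [[360.6 251.1]] [[371.3 180.4]]
1 tip [ 0.5758 -0.2249  0.0221] [[321.3 252.5]] bend [[319.1 248. ]]
-1 tip [ 0.5753 -0.2051  0.0221] [[316.1 248.1]] bend [[319.1 248. ]]
```

View pics/tip.png

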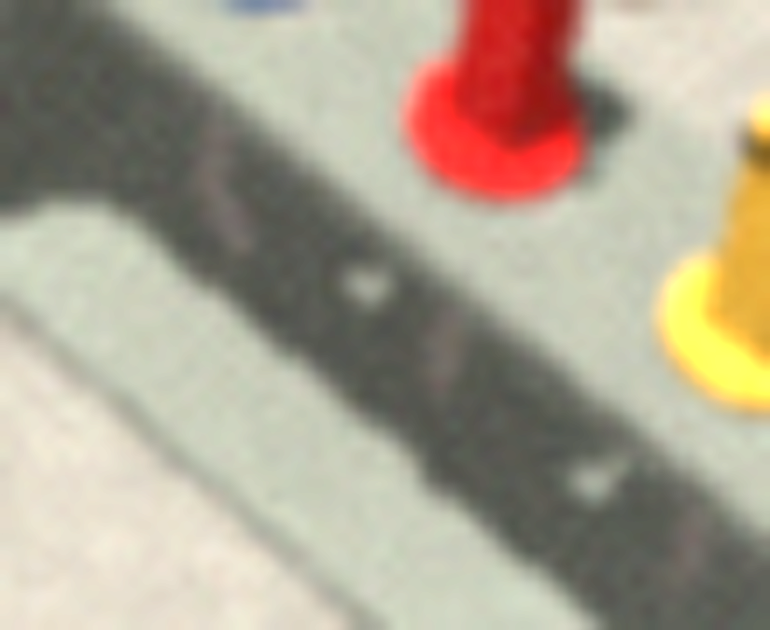

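The hook under the plate runs from (320.9,249.3) to (322.1,252.1) in the side view. It points to world -y, so the rack yaw is about +1.4° and the pick stands at the +60 place.

Now I'll turn and raise the tool.

```bash
python3 -c "
import plant;print([k for k in dir(plant) if not k.startswith('__')]);print(getattr(plant,'tip_extent',None))"
python3 -m crank '[[-1,0,0,-1,0,0,7.8],[-1,0,0,-1,0,0,7.8],[-1,0,0,-1,0,0,7.8],[-1,0,0,-1,0,0,7.8],[-1,0,0,-1,0,0,7.8]]' 40; python3 -m crank '[[-1,0,0,-1,0,0,7.8],[-1,0,0,0,0,0,7.8],[-1,0,0,0,0,0,7.8]]'
cat > st.py <<'E'
from h import *
np.set_printoptions(suppress=True,precision=4)
def log():
    s=get_state(); open("log.txt","a").write(repr((list(map(float,s["qpos"])),list(map(float,s["eef_pos"])),list(map(float,s["tcp_rot"]))))+"\n"); return s
if __name__=="__main__":
    s=log(); M=R.from_quat(s["tcp_rot"]).as_matrix()
    print("t",s["time"],"q",np.array(s["qpos"]),"p",np.array(s["eef_pos"]),"F",np.array(s["contact_force"]).round(1),"open",round(s["opening"],3));print(M)
E
python3 st.py
```

```text
['Unreachable', 'get_state', 'place_of', 'read_camera', 'sign_off', 'tip_extent', 'trace']
0.017
time: 2.2
eef_pos: [0.2971, 0.6061, 0.2987]
tcp_rot: [0.541, 0.841, -0.0, 0.0]
contact_force: [-0.3, -0.2, 0.8]
opening: 1.002
time: 2.5
eef_pos: [0.2972, 0.6063, 0.3091]
tcp_rot: [0.7, 0.714, 0.001, -0.0]
contact_force: [0.1, -0.5, 0.5]
opening: 0.998
t 2.5 q [ 0.965   0.2486  1.5121 -0.      1.3797  0.9447] p [0.2972 0.6063 0.3091] F [ 0.1 -0.5  0.5] open 0.998
[[-0.0203  0.9998  0.0007]
 [ 0.9998  0.0203  0.001 ]
 [ 0.001   0.0007 -1.    ]]
```

```bash
R='[-1,-4.6,1.46,0,0,0,0]'; 
python3 -m crank '[[-1,-4.6,1.46,0,0,0,0],[-1,-4.6,1.46,0,0,0,0],[-1,-4.6,1.46,0,0,0,0],[-1,-4.6,1.46,0,0,0,0],[-1,-4.6,1.46,0,0,0,0]]' >/dev/null; python3 st.py|head -1
python3 -m crank '[[-1,-4.6,1.46,0,0,0,0],[-1,-4.6,1.46,0,0,0,0],[-1,-4.6,1.46,0,0,0,0],[-1,-4.6,1.46,0,0,0,0],[-1,-4.6,1.46,0,0,0,0]]' >/dev/null; python3 st.py|head -1
python3 -m crank '[[-1,-4.6,1.46,0,0,0,0],[-1,-4.6,1.46,0,0,0,0],[-1,-4.6,1.46,0,0,0,0],[-1,-4.6,1.46,0,0,0,0],[-1,-4.6,1.46,0,0,0,0]]' >/dev/null; python3 st.py|head -1
python3 -m crank '[[-1,-4.6,1.46,0,0,0,0],[-1,-4.6,1.46,0,0,0,0],[-1,-4.6,1.46,0,0,0,0],[-1,0,0,0,0,0,0]]' >/dev/null; python3 st.py
```

```text
t 3.0 q [ 0.5948 -0.0742  1.8582 -0.0002  1.3569  0.5684] p [0.3762 0.3763 0.3085] F [1.  0.6 0.3] open 0.999
t 3.5 q [ 0.1024 -0.2035  1.9729  0.0001  1.371   0.0762] p [0.4552 0.1482 0.3087] F [0.2 0.3 0.4] open 1.001
t 4.0 q [-0.3367 -0.0557  1.8403  0.0002  1.356  -0.3623] p [ 0.5342 -0.0801  0.3087] F [ 0.9  0.5 -0.1] open 1.002
t 4.4 q [-0.524   0.132   1.6496 -0.0015  1.36   -0.5441] p [ 0.5818 -0.2201  0.3072] F [ 0.2  0.4 -0.2] open 0.998
[[-0.0204  0.9998 -0.0008]
 [ 0.9998  0.0204 -0.0013]
 [-0.0013 -0.0008 -1.    ]]
```

```bash
python3 -m crank '[[-1,0.52,-0.59,3,0,0,0],[-1,0,0,3,0,0,0],[-1,0,0,0,0,0,0]]'
python3 - <<'E'
from h import *
import pickle
C={n:read_camera(n) for n in("side","top")}
pickle.dump(C,open("c1.pkl","wb"))
s=get_state(); print(s["eef_pos"])
for n in C: print(n,proj(C[n],[s["eef_pos"]]).round(1))
a=cv2.resize(C["side"]["color"][130:280,270:400,::-1],None,fx=3,fy=3,interpolation=cv2.INTER_CUBIC)
b=cv2.resize(C["top"]["color"][100:250,270:400,::-1],None,fx=3,fy=3,interpolation=cv2.INTER_CUBIC)
cv2.imwrite("pics/p1.png",np.hstack([a,b]))
E
```

```text
time: 4.7
eef_pos: [0.5726, -0.2079, 0.243]
tcp_rot: [0.698, 0.716, -0.001, -0.005]
contact_force: [0.1, -0.7, -0.2]
opening: 0.997
[ 0.57504472 -0.2091416   0.24840508]
side [[327.9 187.7]]
top [[333.2 171.9]]
```

View pics/p1.png

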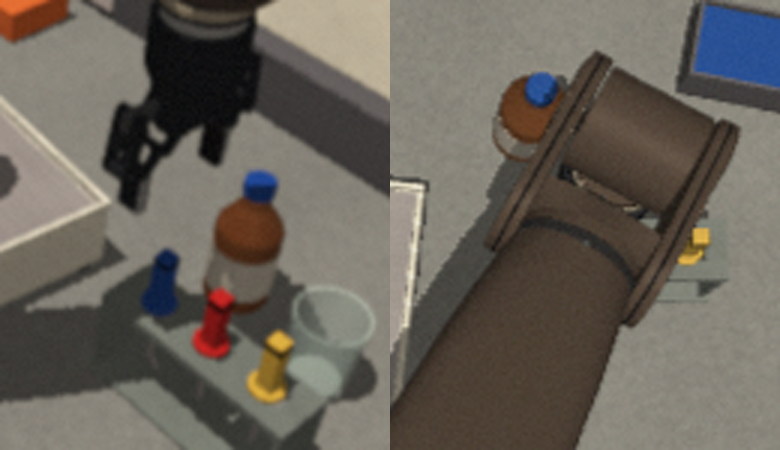

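The picture shows the open fingers above the blue pick, with the jaws along x and the neighbouring tools clear. The TCP seems to be still settling, so I'll check it.

```bash
python3 -m crank '[[-1,0,0,0,0,0,0],[-1,0,0,0,0,0,0]]'; python3 st.py; python3 -m crank '[[-1,0,0,0,0,0,0]]' >/dev/null; python3 st.py | head -1
cat > kin.py <<'E'
from h import *
from scipy.optimize import least_squares
D=[eval(l) for l in open("log.txt")]
Z=lambda a:R.from_euler("z",a); Y=lambda a:R.from_euler("y",a)
def fk(p,q):
    h,a1,lat,L1,e,L2,t=p
    # base z, shoulder pitch about y, arm up at q2=0?
    r=Z(q[0]); pos=r.apply([a1,lat,h])
    r=r*Y(q[1]); pos=pos+r.apply([0,0,L1])
    r=r*Y(q[2]); pos=pos+r.apply([e,0,L2])
    r=r*Z(q[3]); r=r*Y(q[4]); pos=pos+r.apply([0,0,t])
    r=r*Z(q[5]); return pos,r
if __name__=="__main__":
    def f(p): return np.concatenate([fk(p,q)[0]-np.array(x) for q,x,o in D])
    r=least_squares(f,[.2,0,-.1,.4,0,.4,.25]); print(r.x.round(4)); print((f(r.x).reshape(-1,3)*1000).round(1))
    for q,x,o in D: print((fk(r.x,q)[1].inv()*R.from_quat(o)).as_rotvec(degrees=True).round(1))
E
python3 kin.py
```

```text
time: 5.0
eef_pos: [0.5762, -0.21, 0.2509]
tcp_rot: [0.698, 0.716, 0.001, 0.002]
contact_force: [0.6, 0.1, 0.3]
opening: 1.0
t 5.0 q [-0.5148  0.1482  1.7345  0.      1.2549 -0.5411] p [ 0.5762 -0.21    0.2509] F [0.6 0.1 0.3] open 1.0
[[-0.0262  0.9996  0.0035]
 [ 0.9997  0.0262 -0.0019]
 [-0.002   0.0034 -1.    ]]
t 5.1 q [-0.515   0.1487  1.7353  0.      1.2547 -0.5411] p [ 0.5759 -0.21    0.2501] F [0.6 0.1 0.4] open 1.004
[0.2403 0.     0.1009 0.443  0.0206 0.5725 0.2323]
[[ 0.  0. -0.]
 [ 0. -0. -0.]
 [-0. -0. -0.]
 [-0. -0. -0.]
 [ 0. -0. -0.]
 [ 0. -0. -0.]
 [ 0. -0. -0.]]
[ 0.  0. 90.]
[-0. -0. 90.]
[-0.  0. 90.]
[-0.  0. 90.]
[-0.  0. 90.]
[-0.  0. 90.]
[-0. -0. 90.]
```

The kinematics are identified with zero residual. I'll descend on the pick, and meanwhile check that the hooking pose is reachable.

```bash
python3 -m crank '[[-1,-0.5,0,4,0,0,0],[-1,0,0,4,0,0,0],[-1,0,0,2,0,0,0],[-1,0,0,2,0,0,0],[-1,0,0,0,0,0,0]]';python3 -m crank '[[-1,0,0,0,0,0,0],[-1,0,0,0,0,0,0]]' >/dev/null; python3 st.py | head -1
cat > ik.py <<'E'
from kin import *
_f=lambda p: np.concatenate([fk(p,q)[0]-np.array(x) for q,x,o in D])
P=least_squares(_f,[.2,0,-.1,.4,0,.4,.25]).x
LO=np.array([-2.77,-.9,.21,-1.53,.24,-2.84]);HI=np.array([2.77,2.22,2.48,4.67,2.81,2.84])
def FK(q): p,r=fk(P,q); return p,r*Z(np.pi/2)
def IK(p,Rm,q0):
    def g(q):
        a,b=FK(q); return np.r_[(a-p)*10,(b.inv()*Rm).as_rotvec()]
    r=least_squares(g,np.clip(q0,LO+1e-3,HI-1e-3),bounds=(LO,HI)); return r.x,np.abs(r.fun).max()
TP=np.array([[0,1,0],[1,0,0],[0,0,-1.]])  # tool axes in pick frame (columns)
def pick_rot(psi,al): return R.from_euler("z",psi)*R.from_euler("x",al)
def tcp_for_tip(tip,psi,al,off=np.array([0,-.0099,-.1099]),dz=.002):
    rp=pick_rot(psi,al); g=np.array(tip)-rp.apply(off); return g-rp.apply([0,0,dz]), rp*R.from_matrix(TP)
E
python3 - <<'E'
from ik import *
np.set_printoptions(suppress=True,precision=3)
q0=np.array(get_state()["qpos"])
th=np.radians(-114.2); d=np.array([np.cos(th),np.sin(th),0]); S=np.array([.539,.0465,0])
for al in (30,40,45,50):
  for r,z in((.0255,.15),(.0255,.084),(.0285,.084),(.08,.084)):
    t=S+d*r+[0,0,z]; p,Rm=tcp_for_tip(t,th+np.pi/2,np.radians(al))
    q,e=IK(p,Rm,q0); print(al,r,z,"tcp",p,"q",q,"err",round(e,5))
E
```

```text
time: 5.6
eef_pos: [0.5736, -0.2138, 0.1253]
tcp_rot: [0.698, 0.716, -0.001, -0.003]
contact_force: [1.1, -0.3, -0.4]
opening: 0.996
t 5.8 q [-0.5223  0.2757  1.8181  0.      1.0443 -0.5482] p [ 0.5765 -0.2154  0.1304] F [-0.1 -0.6  0.3] open 0.999
30 0.0255 0.15 tcp [ 0.51  -0.018  0.248] q [-0.475 -0.128  2.076  0.55   1.272 -0.239] err 0.0
30 0.0255 0.084 tcp [ 0.51  -0.018  0.182] q [-0.475 -0.046  2.131  0.577  1.156 -0.317] err 0.0
30 0.0285 0.084 tcp [ 0.509 -0.021  0.182] q [-0.481 -0.048  2.132  0.576  1.159 -0.322] err 0.0
30 0.08 0.084 tcp [ 0.488 -0.068  0.182] q [-0.591 -0.06   2.144  0.555  1.211 -0.409] err 0.0
40 0.0255 0.15 tcp [ 0.503 -0.033  0.239] q [-0.581 -0.104  2.118  0.712  1.332 -0.407] err 0.0
40 0.0255 0.084 tcp [ 0.503 -0.033  0.173] q [-0.581 -0.009  2.163  0.74   1.227 -0.504] err 0.0
40 0.0285 0.084 tcp [ 0.502 -0.036  0.173] q [-0.587 -0.01   2.163  0.738  1.231 -0.508] err 0.0
40 0.08 0.084 tcp [ 0.481 -0.083  0.173] q [-0.696 -0.009  2.163  0.7    1.29  -0.58 ] err 0.0
45 0.0255 0.15 tcp [ 0.5   -0.04   0.233] q [-0.628 -0.081  2.135  0.785  1.369 -0.485] err 0.0
45 0.0255 0.084 tcp [ 0.5   -0.04   0.167] q [-0.628  0.021  2.174  0.811  1.27  -0.59 ] err 0.0
45 0.0285 0.084 tcp [ 0.499 -0.043  0.167] q [-0.635  0.021  2.174  0.808  1.274 -0.593] err 0.0
45 0.08 0.084 tcp [ 0.478 -0.09   0.167] q [-0.742  0.027  2.168  0.762  1.335 -0.657] err 0.0
50 0.0255 0.15 tcp [ 0.497 -0.046  0.227] q [-0.672 -0.05   2.149  0.851  1.409 -0.559] err 0.0
50 0.0255 0.084 tcp [ 0.497 -0.046  0.161] q [-0.672  0.06   2.182  0.874  1.316 -0.67 ] err 0.0
50 0.0285 0.084 tcp [ 0.496 -0.049  0.161] q [-0.678  0.06   2.182  0.871  1.32  -0.673] err 0.0
50 0.08 0.084 tcp [ 0.475 -0.096  0.161] q [-0.784  0.071  2.171  0.817  1.383 -0.729] err 0.0
```

```bash
python3 -m crank '[[1,0,0,0,0,0,0],[1,0,0,0,0,0,0],[1,0,0,0,0,0,0],[1,0,0,0,0,0,0],[1,0,0,0,0,0,0]]' 110;python3 -m crank '[[1,0,0,0,0,0,0],[1,0,0,0,0,0,0],[1,0,0,0,0,0,0]]'; python3 st.py | head -1
python3 - <<'E'
from h import *
import pickle
C={n:read_camera(n) for n in("side",)}
cv2.imwrite("pics/g1.png",cv2.resize(C["side"]["color"][150:290,280:400,::-1],None,fx=4,fy=4,interpolation=cv2.INTER_CUBIC))
E
```

```text
time: 6.3
eef_pos: [0.5755, -0.2149, 0.1288]
tcp_rot: [0.698, 0.716, 0.0, 0.0]
contact_force: [0.6, -0.1, 0.6]
opening: 0.177
time: 6.6
eef_pos: [0.5756, -0.2149, 0.1287]
tcp_rot: [0.698, 0.716, 0.0, 0.0]
contact_force: [-0.1, 0.0, 1.2]
opening: 0.168
t 6.6 q [-0.5224  0.2772  1.8199 -0.      1.0439 -0.5482] p [ 0.5756 -0.2149  0.1287] F [-0.1  0.   1.2] open 0.168
```

View pics/g1.png

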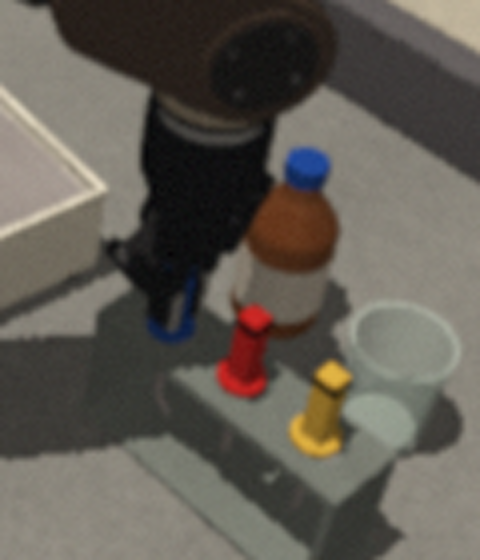

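The blue handle is gripped between the pads; in this crop the disc is at (170,330) and the red and yellow tools are untouched. Now I'll lift straight up.

```bash
python3 -m crank '[[1,0,0,-2,0,0,0],[1,0,0,-3,0,0,0],[1,0,0,-4,0,0,0],[1,0,0,-4,0,0,0],[1,0,0,-3,0,0,0]]';python3 -m crank '[[1,0,0,0,0,0,0],[1,0,0,0,0,0,0],[1,0,0,0,0,0,0]]'; python3 st.py
python3 - <<'E'
from h import *
import pickle
C={n:read_camera(n) for n in("side","top")}
s=get_state(); C["s"]=s; pickle.dump(C,open("c2.pkl","wb"))
c=C["side"]; p=np.array(s["eef_pos"]); print(p, proj(c,p),proj(c,p-[0,.0099,.1099+.002]),proj(C["top"],p-[0,.0099,.1099+.002]))
for n in("pick_tip","pick_grip","pick"): print(n,[(np.round(a["location"],1),round(a["p"],2)) for k in("side",) for a in place_of(n,k)])
cv2.imwrite("pics/l1.png",cv2.resize(c["color"][110:290,270:400,::-1],None,fx=4,fy=3.3333*1.2/1.2,interpolation=cv2.INTER_CUBIC))
E
```

```text
time: 7.15
eef_pos: [0.5755, -0.2148, 0.2906]
tcp_rot: [0.698, 0.716, 0.0, 0.001]
contact_force: [0.3, -0.8, -0.1]
opening: 0.171
time: 7.45
eef_pos: [0.5744, -0.2143, 0.2855]
tcp_rot: [0.698, 0.716, -0.001, -0.002]
contact_force: [0.2, 1.1, -1.2]
opening: 0.165
t 7.45 q [-0.5224  0.1272  1.6941 -0.      1.3248 -0.5483] p [ 0.5744 -0.2143  0.2855] F [ 0.2  1.1 -1.2] open 0.165
[[-0.0259  0.9997 -0.004 ]
 [ 0.9997  0.0259  0.0023]
 [ 0.0024 -0.0039 -1.    ]]
[ 0.5744253  -0.21429993  0.28542148] [[331.46959203 176.87804938]] [[328.1149353  213.60263431]] [[334.22803592 178.44854596]]
pick_tip [(array([330.2, 212.2]), 0.66), (array([333. , 176.7]), 0.48)]
pick_grip [(array([330.6, 173.8]), 0.55)]
pick [(array([331.3, 182.7]), 0.42)]
```

View pics/l1.png

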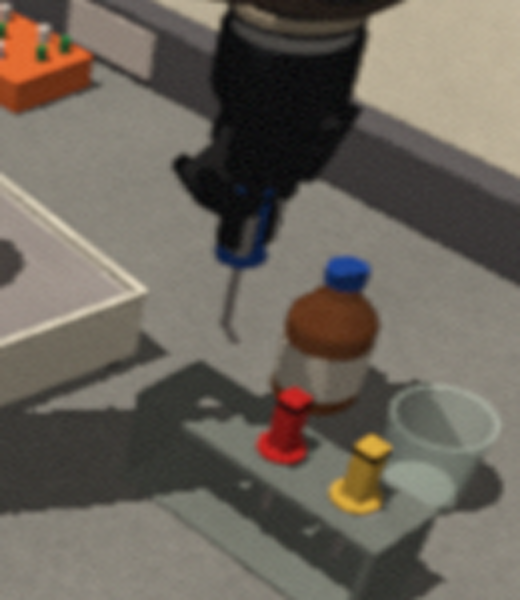

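The pick hangs upright with its hook towards -y, tip at side pixel (329.2,212). The rack's first hole is empty and the other tools are untouched. Next I'll plan the leaning pre-approach.

```bash
cat > plan.py <<'E'
from ik import *
np.set_printoptions(suppress=True,precision=3)
th=np.radians(-114.2); d=np.array([np.cos(th),np.sin(th),0]); S=np.array([.5385,.0465,0]); DZ=.0033
def rows(p0,R0,p1,R1,n):
    """n equal rows, straight line and constant turn; prints tool-frame steps"""
    rv=(R0.inv()*R1).as_rotvec(degrees=True)/n
    out=[];Rc=R0
    for i in range(n):
        t=Rc.inv().apply((p1-p0)/n)*100; out.append(np.r_[t,rv]); Rc=Rc*R.from_rotvec(rv,degrees=True)
    return np.array(out)
def tipnow(s,off=np.array([0,-.0099,-.1099])):
    Rt=R.from_quat(s["tcp_rot"]); Rp=Rt*R.from_matrix(TP).inv(); return np.array(s["eef_pos"])+Rp.apply([0,0,DZ])+Rp.apply(off)
E
python3 - <<'E'
from plan import *
s=get_state(); p0=np.array(s["eef_pos"]);R0=R.from_quat(s["tcp_rot"]); print(p0,R0.as_matrix()[:,1])
p1,R1=tcp_for_tip(S+d*.09+[0,0,.17],th+np.pi/2,np.radians(45),dz=DZ); print(p1)
r=rows(p0,R0,p1,R1,7); print(r.round(2))
q=np.array(s["qpos"])
for i in range(8):
    Rm=R0*R.from_rotvec((R0.inv()*R1).as_rotvec()*i/7); q,e=IK(p0+(p1-p0)*i/7,Rm,q); print(q,round(e,5))
E
```

```text
[ 0.575 -0.215  0.287] [ 1.     0.026 -0.002]
[ 0.474 -0.098  0.252]
[[ 1.7  -1.4   0.5  -1.46  6.31  3.47]
 [ 1.55 -1.52  0.64 -1.46  6.31  3.47]
 [ 1.38 -1.62  0.76 -1.46  6.31  3.47]
 [ 1.19 -1.72  0.86 -1.46  6.31  3.47]
 [ 0.98 -1.81  0.93 -1.46  6.31  3.47]
 [ 0.76 -1.89  0.98 -1.46  6.31  3.47]
 [ 0.54 -1.95  1.01 -1.46  6.31  3.47]]
[-0.522  0.127  1.692  0.     1.325 -0.548] 0.0
[-0.553  0.096  1.738  0.11   1.348 -0.544] 0.0
[-0.585  0.064  1.789  0.218  1.369 -0.541] 0.0
[-0.618  0.032  1.845  0.326  1.389 -0.54 ] 0.0
[-0.653 -0.001  1.906  0.431  1.41  -0.54 ] 0.0
[-0.689 -0.033  1.971  0.534  1.432 -0.541] 0.0
[-0.725 -0.066  2.04   0.635  1.455 -0.542] 0.0
[-0.761 -0.097  2.112  0.734  1.479 -0.545] 0.0
```

```bash
python3 -m crank '[[1,1.7,-1.4,0.5,-1.46,6.31,3.47],[1,1.55,-1.52,0.64,-1.46,6.31,3.47],[1,1.38,-1.62,0.76,-1.46,6.31,3.47],[1,1.19,-1.72,0.86,-1.46,6.31,3.47]]';python3 -m crank '[[1,0.98,-1.81,0.93,-1.46,6.31,3.47],[1,0.76,-1.89,0.98,-1.46,6.31,3.47],[1,0.54,-1.95,1.01,-1.46,6.31,3.47],[1,0,0,0,0,0,0],[1,0,0,0,0,0,0]]'; python3 st.py
python3 - <<'E'
from plan import *
s=get_state(); p0=np.array(s["eef_pos"]);R0=R.from_quat(s["tcp_rot"]); print("tip",tipnow(s))
p1,R1=tcp_for_tip(S+d*.08+[0,0,.104],th+np.pi/2,np.radians(45),dz=DZ); print(p1)
print(rows(p0,R0,p1,R1,3).round(2))
E
```

```text
time: 8.1
eef_pos: [0.5172, -0.1477, 0.2684]
tcp_rot: [0.761, 0.608, 0.19, -0.122]
contact_force: [0.7, -0.1, -0.5]
opening: 0.17
time: 8.6
eef_pos: [0.4741, -0.0987, 0.2533]
tcp_rot: [0.776, 0.502, 0.321, -0.206]
contact_force: [0.5, -0.6, -0.8]
opening: 0.172
t 8.6 q [-0.7614 -0.0984  2.1107  0.7332  1.478  -0.5449] p [ 0.4741 -0.0987  0.2533] F [ 0.5 -0.6 -0.8] open 0.172
[[ 0.2888  0.9119  0.2916]
 [ 0.647  -0.4104  0.6426]
 [ 0.7057  0.0031 -0.7085]]
tip [ 0.502 -0.037  0.171]
[ 0.478 -0.089  0.186]
[[-1.33 -0.03  1.83  0.05  0.04  0.03]
 [-1.33 -0.03  1.83  0.05  0.04  0.03]
 [-1.33 -0.03  1.82  0.05  0.04  0.03]]
```

```bash
python3 -m crank '[[1,-1.33,-0.03,1.83,0,0,0],[1,-1.33,-0.03,1.83,0,0,0],[1,-1.33,-0.03,1.83,0,0,0],[1,0,0,0,0,0,0],[1,0,0,0,0,0,0]]';python3 -m crank '[[1,0,0,0,0,0,0]]'
python3 - <<'E'
from plan import *
import pickle
c=read_camera("side"); s=get_state(); pickle.dump((c,s),open("c3.pkl","wb"))
t=tipnow(s); print("t",s["time"],"tip",t,proj(c,t), "eye",proj(c,S+d*.0255+[0,0,.0875]))
print([(np.round(a["location"],1),round(a["p"],2)) for a in place_of("pick_tip","side")])
x0,y0=225,140;k=8
im=cv2.resize(c["color"][y0:y0+72,x0:x0+75,::-1],None,fx=k,fy=k,interpolation=cv2.INTER_CUBIC)
cv2.imwrite("pics/a1.png",cv2.convertScaleAbs(im,alpha=1.6))
E
```

```text
time: 9.1
eef_pos: [0.479, -0.0889, 0.1877]
tcp_rot: [0.775, 0.503, 0.322, -0.206]
contact_force: [0.2, -0.3, -0.2]
opening: 0.171
time: 9.2
eef_pos: [0.4791, -0.0893, 0.1884]
tcp_rot: [0.775, 0.503, 0.322, -0.205]
contact_force: [0.4, -0.2, -0.3]
opening: 0.172
t 9.25 tip [ 0.507 -0.027  0.106] [[257.662 201.669]] eye [[252.545 193.99 ]]
[]
```

View pics/a1.png

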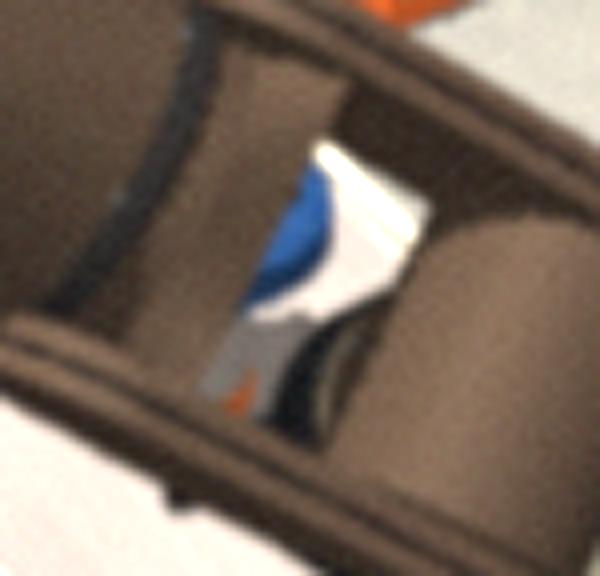

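The arm's wrist hides the tip in this pose, with only the rotor and a bit of the clip visible at (239,395) in the crop, so I can't servo visually here. I'll calibrate the in-hand tip from the earlier clear picture (c2) instead.

Run:
```python
from plan import *
import pickle
C=pickle.load(open("c2.pkl","rb")); c=C["side"]; s=C["s"]
x0,y0=310,165;k=10
im=cv2.resize(c["color"][y0:y0+58,x0:x0+40,::-1],None,fx=k,fy=k,interpolation=cv2.INTER_CUBIC); im=cv2.convertScaleAbs(im,alpha=1.5)
ov=im.copy()
Rt=R.from_quat(s["tcp_rot"]); Rp=Rt*R.from_matrix(TP).inv(); g=np.array(s["eef_pos"])+Rp.apply([0,0,DZ])
def pt(l): 
    u=proj(c,g+Rp.apply(l))[0]; return u
def dr(l,col): 
    u=((np.array([pt(a) for a in l])-[x0,y0]+.5)*k*1).astype(int); cv2.polylines(ov,[u],False,col,1)
a=np.linspace(0,6.283,40)
dr(np.c_[.016*np.cos(a),.016*np.sin(a),0*a-.027],(0,255,0)); dr(np.c_[.016*np.cos(a),.016*np.sin(a),0*a-.032],(0,255,0))
dr([(0,0,-.032),(0,0,-.1),(0,-.0099,-.1099)],(0,0,255))
print(pt((0,0,-.1)),pt((0,-.0099,-.1099)))
cv2.imwrite("pics/c2o.png",np.hstack([im,ov]))
```

```text
[325.849 207.03 ] [328.272 212.071]
```

View pics/c2o.png

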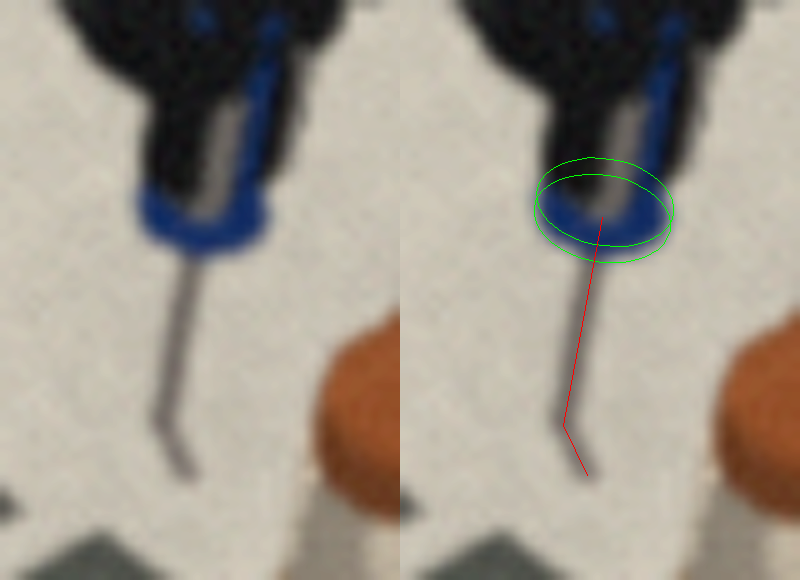

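The overlay agrees with FK to about 0.5 px, so the side camera can be trusted to about 1 mm. I'll use its clip fit: eye at (0.5297, 0.0247), axis at (0.540, 0.048). Next I'll bring the tip in above the eye.

```bash
sed -i 's/^th=.*/th=np.radians(-114.2); d=np.array([np.cos(th),np.sin(th),0]); S=np.array([.540,.048,0]); DZ=.0033/' plan.py
cat > go.py <<'E'
import sys
from plan import *
# go.py r z n [lat] [al]: rows to put tip at radius r, height z (mm)
r,z,n=float(sys.argv[1])/1e3,float(sys.argv[2])/1e3,int(sys.argv[3]); lat=float(sys.argv[4])/1e3 if len(sys.argv)>4 else 0; al=float(sys.argv[5]) if len(sys.argv)>5 else 45
s=get_state(); p0=np.array(s["eef_pos"]);R0=R.from_quat(s["tcp_rot"]); t=tipnow(s); nn=np.array([-d[1],d[0],0])
print("t",s["time"],"tip r,lat,z mm",((t-S)@d*1e3).round(1),((t-S)@nn*1e3).round(1),(t[2]*1e3).round(1),"F r,lat,z",np.round([s["contact_force"]@d,s["contact_force"]@nn,s["contact_force"][2]],1))
p1,R1=tcp_for_tip(S+d*r+nn*lat+[0,0,z],th+np.pi/2,np.radians(al),dz=DZ)
print(rows(p0,R0,p1,R1,n).round(2))
E
python3 go.py 25.5 100 3
```

```text
t 9.3 tip r,lat,z mm 81.9 0.8 105.6 F r,lat,z [ 0.1 -0.4 -0.4]
[[ 1.2  -0.01  1.46  0.08  0.03  0.08]
 [ 1.19 -0.01  1.46  0.08  0.03  0.08]
 [ 1.19 -0.01  1.46  0.08  0.03  0.08]]
```

```bash
python3 -m crank '[[1,1.2,-0.03,1.46,0.08,0.03,0.08],[1,1.2,-0.03,1.46,0.08,0.03,0.08],[1,1.2,-0.03,1.46,0.08,0.03,0.08],[1,0,0,0,0,0,0],[1,0,0,0,0,0,0]]'; python3 go.py 25.5 84 4
python3 - <<'E'
from h import *
c=read_camera("side"); x0,y0=215,130;k=6
im=cv2.resize(c["color"][y0:y0+90,x0:x0+90,::-1],None,fx=k,fy=k,interpolation=cv2.INTER_CUBIC)
cv2.imwrite("pics/a2.png",cv2.convertScaleAbs(im,alpha=1.6))
E
```

```text
time: 9.8
eef_pos: [0.5003, -0.0367, 0.1817]
tcp_rot: [0.776, 0.502, 0.321, -0.209]
contact_force: [-0.1, 0.3, -0.4]
opening: 0.169
t 9.8 tip r,lat,z mm 25.1 -1.7 99.3 F r,lat,z [-0.2 -0.3 -0.4]
[[-0.28  0.04  0.26 -0.02 -0.01 -0.01]
 [-0.28  0.04  0.26 -0.02 -0.01 -0.01]
 [-0.28  0.04  0.26 -0.02 -0.01 -0.01]
 [-0.28  0.04  0.26 -0.02 -0.01 -0.01]]
```

View pics/a2.png

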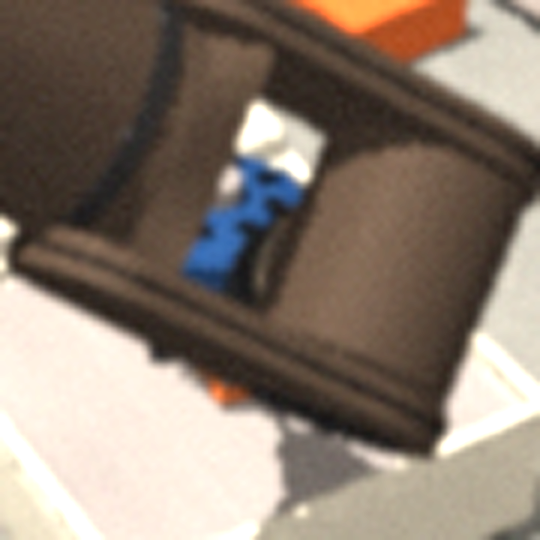

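The wrist hides the hook, but the clip's tab end still shows at (253,196) under its lower edge. I'll descend gently and watch the force.

```bash
python3 go.py 25.5 92 2;  python3 -m crank '[[1,-0.28,0.06,0.26,0,0,0],[1,-0.28,0.06,0.26,0,0,0],[1,0,0,0,0,0,0]]'; python3 go.py 25.5 84 4
```

```text
t 9.85 tip r,lat,z mm 25.4 -1.5 99.3 F r,lat,z [-0.   0.  -0.8]
[[-0.26  0.07  0.25 -0.04 -0.02 -0.04]
 [-0.26  0.07  0.25 -0.04 -0.02 -0.04]]
time: 10.15
eef_pos: [0.5007, -0.0375, 0.1726]
tcp_rot: [0.776, 0.501, 0.321, -0.21]
contact_force: [0.1, 0.1, -0.4]
opening: 0.172
t 10.15 tip r,lat,z mm 25.6 -1.1 90.3 F r,lat,z [-0.1  0.1 -0.4]
[[-0.11  0.02  0.11 -0.04 -0.02 -0.06]
 [-0.11  0.02  0.11 -0.04 -0.02 -0.06]
 [-0.11  0.02  0.11 -0.04 -0.02 -0.06]
 [-0.11  0.02  0.11 -0.04 -0.02 -0.06]]
```

```bash
python3 -m crank '[[1,-0.12,0.02,0.12,0,0,0],[1,-0.12,0.02,0.12,0,0,0],[1,-0.12,0.02,0.12,0,0,0],[1,-0.12,0.02,0.12,0,0,0],[1,0,0,0,0,0,0]]'; python3 go.py 25.5 83 1;python3 -m crank '[[1,0,0,0,0,0,0],[1,0,0,0,0,0,0]]'; python3 go.py 29 83 1
```

```text
time: 10.65
eef_pos: [0.5017, -0.0374, 0.1662]
tcp_rot: [0.776, 0.501, 0.321, -0.21]
contact_force: [0.0, -0.6, -1.5]
opening: 0.169
t 10.65 tip r,lat,z mm 25.1 -0.3 84.0 F r,lat,z [ 0.5  0.3 -1.5]
[[-0.08 -0.    0.04 -0.16 -0.07 -0.15]]
time: 10.85
eef_pos: [0.5018, -0.0375, 0.1666]
tcp_rot: [0.776, 0.501, 0.321, -0.209]
contact_force: [0.7, 0.3, -1.1]
opening: 0.168
t 10.85 tip r,lat,z mm 25.2 -0.0 84.3 F r,lat,z [-0.6  0.5 -1.1]
[[-0.35 -0.02 -0.17 -0.12 -0.06 -0.13]]
```

There's no resistance with the tip at 84.3 mm, below the clip's top. Now I'll pull outward gently, watching for the radial force that shows the hook is engaged.

```bash
python3 -m crank '[[1,-0.19,0,-0.09,0,0,0],[1,-0.19,0,-0.09,0,0,0],[1,0,0,0,0,0,0]]'; python3 go.py 30 83 1;python3 -m crank '[[1,-0.14,0,-0.14,0,0,0],[1,0,0,0,0,0,0]]'; python3 go.py 32 83 1
```

```text
time: 11.15
eef_pos: [0.5001, -0.0414, 0.165]
tcp_rot: [0.776, 0.501, 0.321, -0.209]
contact_force: [0.1, 0.3, 0.3]
opening: 0.17
t 11.15 tip r,lat,z mm 29.4 -0.0 82.7 F r,lat,z [-0.3  0.   0.3]
[[-0.01 -0.02 -0.06 -0.12 -0.06 -0.16]]
time: 11.35
eef_pos: [0.4993, -0.043, 0.1651]
tcp_rot: [0.776, 0.501, 0.321, -0.21]
contact_force: [0.4, 1.2, -1.1]
opening: 0.173
t 11.35 tip r,lat,z mm 31.2 -0.1 82.9 F r,lat,z [-1.3 -0.1 -1.1]
[[-0.03 -0.01 -0.07 -0.13 -0.09 -0.16]]
```

```bash
python3 -m crank '[[1,-0.14,0,-0.14,0,0,0],[1,0,0,0,0,0,0]]'; python3 go.py 34 83 1;python3 -m crank '[[1,-0.14,0,-0.14,0,0,0],[1,0,0,0,0,0,0]]'; python3 go.py 34 83 1
python3 - <<'E'
from h import *
c=read_camera("side"); x0,y0=215,130;k=6
im=cv2.resize(c["color"][y0:y0+90,x0:x0+90,::-1],None,fx=k,fy=k,interpolation=cv2.INTER_CUBIC)
cv2.imwrite("pics/a3.png",cv2.convertScaleAbs(im,alpha=1.6))
E
```

```text
time: 11.55
eef_pos: [0.4984, -0.0443, 0.1652]
tcp_rot: [0.776, 0.501, 0.321, -0.21]
contact_force: [-0.4, 3.4, 0.2]
opening: 0.173
t 11.55 tip r,lat,z mm 32.6 -0.5 83.0 F r,lat,z [-2.9 -1.7  0.2]
[[-0.07  0.01 -0.1  -0.17 -0.16 -0.16]]
time: 11.75
eef_pos: [0.4977, -0.0458, 0.1653]
tcp_rot: [0.776, 0.501, 0.322, -0.21]
contact_force: [1.6, 4.1, -0.6]
opening: 0.169
t 11.75 tip r,lat,z mm 34.2 -0.5 83.2 F r,lat,z [-4.4 -0.3 -0.6]
[[ 0.04  0.02  0.03 -0.18 -0.21 -0.17]]
```

View pics/a3.png

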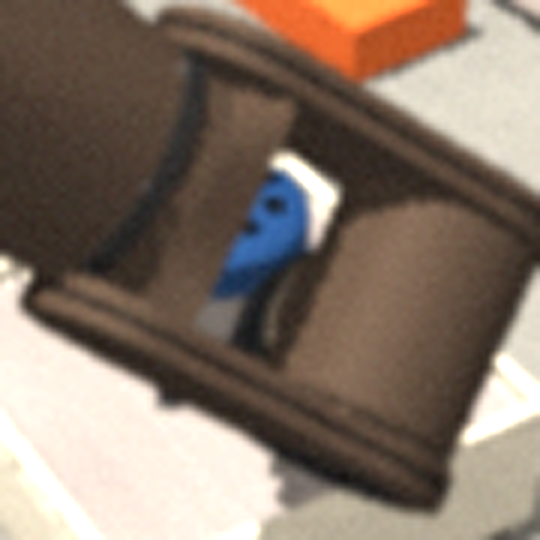

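The radial pull is up to 4.4 N, so the hook is engaged on the eye. I'll keep pulling.

```bash
python3 -m crank '[[1,-0.14,0,-0.14,0,0,0],[1,0,0,0,0,0,0]]'; python3 go.py 34 83 1|head -1;python3 -m crank '[[1,-0.15,0,-0.14,0,0,0],[1,0,0,0,0,0,0]]'; python3 go.py 34 83 1|head -1;python3 -m crank '[[1,-0.15,0,-0.14,0,0,0],[1,0,0,0,0,0,0]]'; python3 go.py 34 83 1
```

```text
time: 12.0
eef_pos: [0.4969, -0.0475, 0.1653]
tcp_rot: [0.775, 0.501, 0.322, -0.21]
contact_force: [1.5, 4.6, -0.1]
opening: 0.169
t 12.0 tip r,lat,z mm 36.1 -0.5 83.2 F r,lat,z [-4.8 -0.5 -0.1]
time: 12.2
eef_pos: [0.496, -0.0501, 0.1649]
tcp_rot: [0.776, 0.501, 0.321, -0.209]
contact_force: [0.6, 2.1, -1.3]
opening: 0.172
t 12.2 tip r,lat,z mm 39.1 -0.2 82.6 F r,lat,z [-2.2 -0.3 -1.3]
time: 12.4
eef_pos: [0.4953, -0.053, 0.1648]
tcp_rot: [0.776, 0.501, 0.32, -0.208]
contact_force: [0.6, -0.1, -0.8]
opening: 0.173
t 12.4 tip r,lat,z mm 42.2 0.5 82.4 F r,lat,z [-0.2  0.5 -0.8]
[[ 0.61 -0.06  0.54 -0.07  0.07 -0.11]]
```

The force peaked at about 5 N and then fell away at about 6 mm of travel, so the clip has snapped. I'll drag it on with the hook low.

```bash
python3 -m crank '[[1,-0.22,0,-0.2,0,0,0],[1,-0.22,-0.01,-0.2,0,0,0],[1,-0.22,-0.01,-0.2,0,0,0],[1,-0.22,-0.01,-0.2,0,0,0],[1,0,0,0,0,0,0]]'; python3 go.py 78 81.5 8
python3 - <<'E'
from h import *
c=read_camera("side"); x0,y0=215,130;k=6
im=cv2.resize(c["color"][y0:y0+95,x0:x0+95,::-1],None,fx=k,fy=k,interpolation=cv2.INTER_CUBIC)
cv2.imwrite("pics/a4.png",cv2.convertScaleAbs(im,alpha=1.6))
c=read_camera("top"); x0,y0=180,140;k=6
im=cv2.resize(c["color"][y0:y0+100,x0:x0+100,::-1],None,fx=k,fy=k,interpolation=cv2.INTER_CUBIC)
cv2.imwrite("pics/a5.png",cv2.convertScaleAbs(im,alpha=1.6))
E
```

```text
time: 12.9
eef_pos: [0.49, -0.0633, 0.1644]
tcp_rot: [0.776, 0.501, 0.321, -0.209]
contact_force: [-0.8, 0.6, -0.1]
opening: 0.172
t 12.9 tip r,lat,z mm 53.5 -0.2 82.0 F r,lat,z [-0.2 -1.  -0.1]
[[-0.22  0.   -0.21 -0.01 -0.01 -0.02]
 [-0.22  0.   -0.21 -0.01 -0.01 -0.02]
 [-0.22 -0.   -0.21 -0.01 -0.01 -0.02]
 [-0.22 -0.   -0.21 -0.01 -0.01 -0.02]
 [-0.22 -0.   -0.21 -0.01 -0.01 -0.02]
 [-0.22 -0.   -0.21 -0.01 -0.01 -0.02]
 [-0.22 -0.   -0.21 -0.01 -0.01 -0.02]
 [-0.22 -0.   -0.21 -0.01 -0.01 -0.02]]
```

View pics/a4.png

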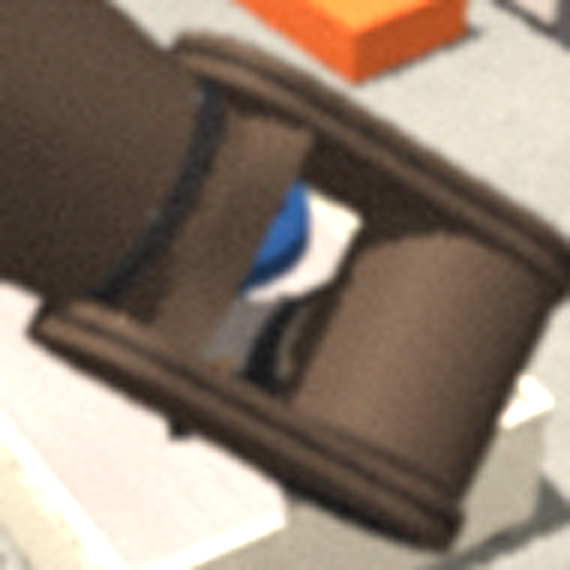

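View pics/a5.png

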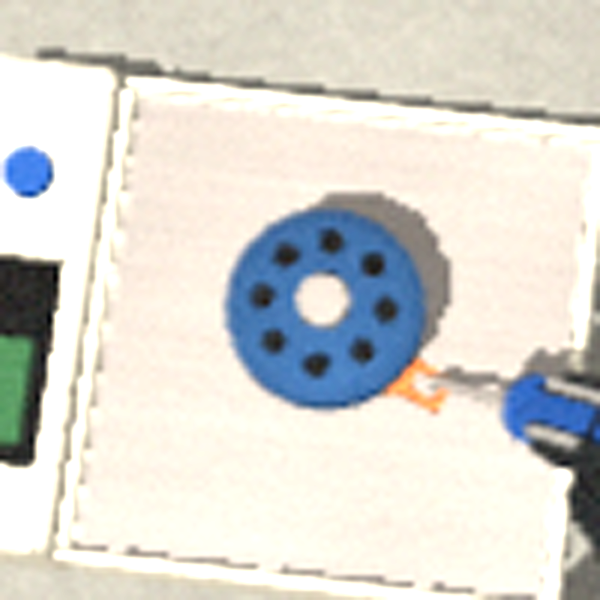

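The top view shows the orange tab drawn out from under the rotor, with the hook in its eye at crop (425,385). I'll drag it on to about 48 mm of travel.

```bash
python3 -m crank '[[1,-0.22,0,-0.21,0,0,0],[1,-0.22,0,-0.21,0,0,0],[1,-0.22,0,-0.21,0,0,0],[1,-0.22,0,-0.21,0,0,0],[1,-0.22,0,-0.21,0,0,0]]';python3 go.py 78 81.5 1; python3 -m crank '[[1,-0.22,0,-0.21,0,0,0],[1,-0.22,0,-0.21,0,0,0],[1,-0.22,0,-0.21,0,0,0],[1,-0.1,0,-0.1,0,0,0],[1,0,0,0,0,0,0]]'; python3 go.py 78 81.5 1
python3 - <<'E'
from h import *
c=read_camera("top"); x0,y0=180,140;k=6
im=cv2.resize(c["color"][y0:y0+100,x0:x0+100,::-1],None,fx=k,fy=k,interpolation=cv2.INTER_CUBIC)
cv2.imwrite("pics/a6.png",cv2.convertScaleAbs(im,alpha=1.4))
E
```

```text
time: 13.5
eef_pos: [0.4837, -0.0769, 0.164]
tcp_rot: [0.776, 0.501, 0.321, -0.209]
contact_force: [0.8, -0.5, -1.0]
opening: 0.169
t 13.5 tip r,lat,z mm 68.5 -0.4 81.7 F r,lat,z [ 0.1  0.9 -1. ]
[[-0.67  0.01 -0.65 -0.13 -0.07 -0.14]]
time: 14.0
eef_pos: [0.4795, -0.0865, 0.1638]
tcp_rot: [0.776, 0.501, 0.321, -0.209]
contact_force: [0.5, -0.1, 0.1]
opening: 0.173
t 14.0 tip r,lat,z mm 79.0 -0.3 81.5 F r,lat,z [-0.1  0.4  0.1]
[[ 0.08  0.    0.07 -0.11 -0.06 -0.15]]
```

View pics/a6.png

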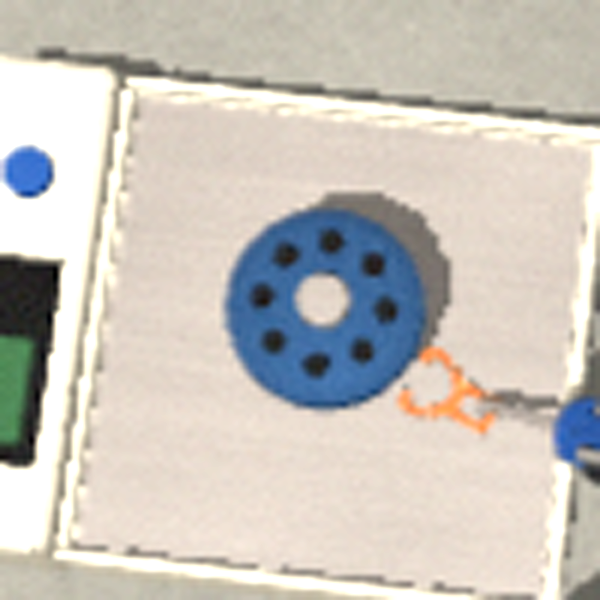

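The clip is fully out on the tray, with its C ring at crop (430,385). I'll drag it 5 mm more for margin, ease the hook back to the middle of the eye, then lift straight up.

```bash
python3 -m crank '[[1,-0.18,0,-0.18,0,0,0],[1,-0.18,0,-0.18,0,0,0],[1,0,0,0,0,0,0],[1,0.21,0,0.21,0,0,0],[1,0,0,0,0,0,0]]'; python3 go.py 80 100 3;  python3 -m crank '[[1,0.2,0,-0.2,0,0,0],[1,0.4,0,-0.4,0,0,0],[1,0.5,0,-0.5,0,0,0],[1,0.6,0,-0.6,0,0,0],[1,1,0,-1,0,0,0]]'; python3 -m crank '[[1,1,0,-1,0,0,0],[1,1.5,0,-1.5,0,0,0],[1,1.5,0,-1.5,0,0,0],[1,0,0,0,0,0,0]]';python3 go.py 80 150 1
python3 - <<'E'
from h import *
c=read_camera("top"); x0,y0=180,140;k=6
im=cv2.resize(c["color"][y0:y0+100,x0:x0+100,::-1],None,fx=k,fy=k,interpolation=cv2.INTER_CUBIC)
cv2.imwrite("pics/a7.png",cv2.convertScaleAbs(im,alpha=1.4))
E
```

```text
time: 14.55
eef_pos: [0.4787, -0.0879, 0.1638]
tcp_rot: [0.776, 0.501, 0.321, -0.209]
contact_force: [-0.6, -0.3, -0.7]
opening: 0.169
t 14.55 tip r,lat,z mm 80.6 -0.5 81.5 F r,lat,z [ 0.5 -0.4 -0.7]
[[ 0.46  0.   -0.42 -0.05 -0.02 -0.04]
 [ 0.46  0.01 -0.42 -0.05 -0.02 -0.04]
 [ 0.46  0.01 -0.42 -0.05 -0.02 -0.04]]
time: 15.05
eef_pos: [0.4785, -0.0881, 0.2025]
tcp_rot: [0.776, 0.501, 0.321, -0.21]
contact_force: [-0.2, -0.5, -0.6]
opening: 0.167
time: 15.45
eef_pos: [0.4803, -0.0895, 0.2628]
tcp_rot: [0.775, 0.503, 0.322, -0.206]
contact_force: [0.4, -0.5, -0.2]
opening: 0.173
t 15.45 tip r,lat,z mm 81.5 2.3 180.4 F r,lat,z [ 0.2  0.6 -0.2]
[[-2.04 -0.21  2.26  0.19  0.03  0.18]]
```

View pics/a7.png

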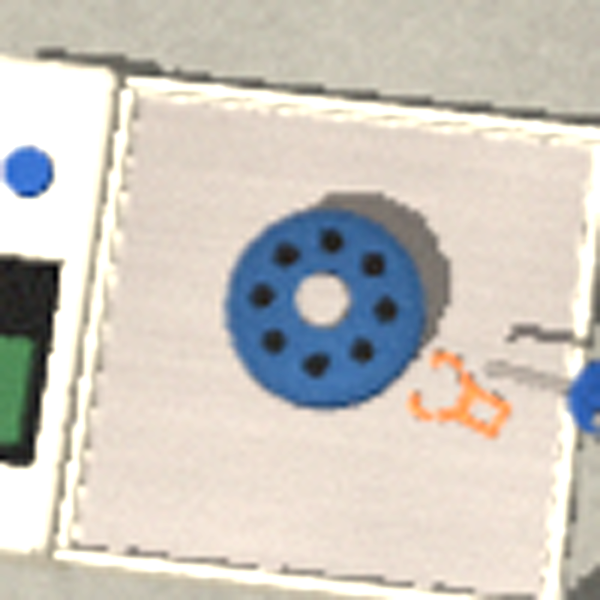

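The clip lies free and flat on the tray, eye at crop (487,412), clear of the spindle. Next I'll stand the pick upright over its hole.

```bash
python3 -m crank '[[1,0,0,0,0,0,0]]' >/dev/null
python3 - <<'E'
from plan import *
s=get_state(); p0=np.array(s["eef_pos"]);R0=R.from_quat(s["tcp_rot"]); print(p0,s["time"])
p1=np.array([.5756,-.2149,.2887]); R1=R.from_quat([.698,.716,0,0])
print(rows(p0,R0,p1,R1,7).round(2))
E
```

```text
[ 0.479 -0.088  0.258] 15.6
[[-0.45  2.   -1.08  1.41 -6.33 -3.49]
 [-0.69  1.94 -1.06  1.41 -6.33 -3.49]
 [-0.92  1.87 -1.02  1.41 -6.33 -3.49]
 [-1.14  1.78 -0.95  1.41 -6.33 -3.49]
 [-1.35  1.68 -0.86  1.41 -6.33 -3.49]
 [-1.53  1.58 -0.74  1.41 -6.33 -3.49]
 [-1.7   1.46 -0.6   1.41 -6.33 -3.49]]
```

```bash
python3 -m crank '[[1,-0.45,2,-1.08,1.41,-6.33,-3.49],[1,-0.69,1.94,-1.06,1.41,-6.33,-3.49],[1,-0.92,1.87,-1.02,1.41,-6.33,-3.49],[1,-1.14,1.78,-0.95,1.41,-6.33,-3.49]]'; python3 -m crank '[[1,-1.35,1.68,-0.86,1.41,-6.33,-3.49],[1,-1.53,1.58,-0.74,1.41,-6.33,-3.49],[1,-1.7,1.46,-0.6,1.41,-6.33,-3.49],[1,0,0,0,0,0,0],[1,0,0,0,0,0,0]]'; python3 -m crank '[[1,0,0,0,0,0,0],[1,0,0,0,0,0,0],[1,0,0,0,0,0,0]]'
cat > ovp.py <<'E'
import sys
from plan import *
c=read_camera("side"); s=get_state(); p0=np.array(s["eef_pos"]);R0=R.from_quat(s["tcp_rot"])
x0,y0=310,165;k=10
im=cv2.resize(c["color"][y0:y0+58,x0:x0+40,::-1],None,fx=k,fy=k,interpolation=cv2.INTER_CUBIC); im=cv2.convertScaleAbs(im,alpha=1.5)
ov=im.copy(); Rp=R0*R.from_matrix(TP).inv(); g=p0+Rp.apply([0,0,DZ])
def dr(l,col):
    u=((proj(c,[g+Rp.apply(a) for a in l])-[x0,y0]+.5)*k).astype(int); cv2.polylines(ov,[u],False,col,1)
a=np.linspace(0,6.283,40)
dr(np.c_[.016*np.cos(a),.016*np.sin(a),0*a-.027],(0,255,0)); dr(np.c_[.016*np.cos(a),.016*np.sin(a),0*a-.032],(0,255,0))
dr([(0,0,-.032),(0,0,-.1),(0,-.0099,-.1099)],(0,0,255))
cv2.imwrite(sys.argv[1],np.hstack([im,ov]))
np.set_printoptions(suppress=True,precision=4)
print(s["time"],p0,"\n",R0.as_matrix())
p1=np.array([.5756,-.2149,p0[2]]); R1=R.from_quat([.698,.716,0,0]); print(rows(p0,R0,p1,R1,1).round(2))
E
python3 ovp.py pics/b1.png
```

```text
time: 16.0
eef_pos: [0.5345, -0.1614, 0.2747]
tcp_rot: [0.75, 0.64, 0.139, -0.092]
contact_force: [-0.7, -1.0, -0.5]
opening: 0.168
time: 16.5
eef_pos: [0.5753, -0.214, 0.2872]
tcp_rot: [0.698, 0.716, 0.001, -0.002]
contact_force: [-0.2, 0.4, -0.4]
opening: 0.171
time: 16.8
eef_pos: [0.5752, -0.215, 0.2888]
tcp_rot: [0.698, 0.716, 0.001, -0.0]
contact_force: [-0.3, -0.8, -0.2]
opening: 0.167
16.85 [ 0.5754 -0.215   0.289 ] 
 [[-0.025   0.9997  0.0008]
 [ 0.9997  0.025   0.0008]
 [ 0.0008  0.0008 -1.    ]]
[[ 0.01  0.02  0.    0.05 -0.05 -0.03]]
```

View pics/b1.png

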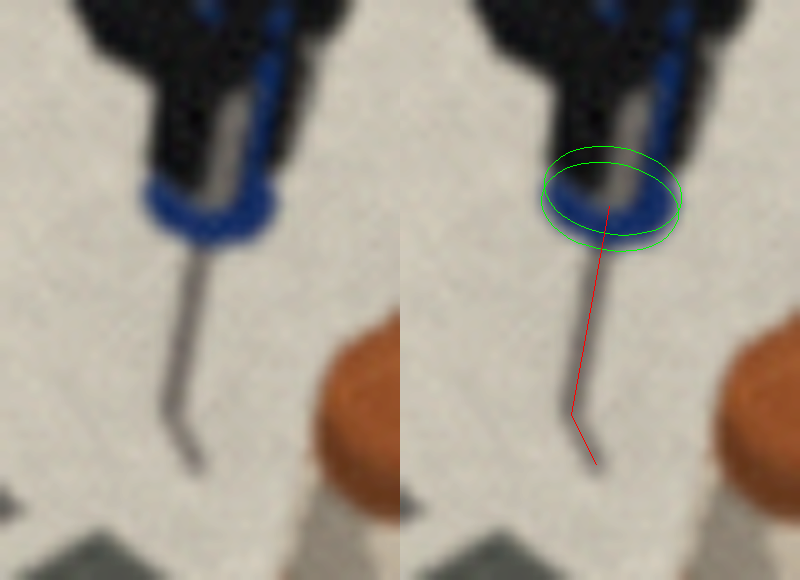

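The overlay matches as before, so the pick has not shifted in the grip and is aligned. I'll lower it into the hole.

```bash
python3 -m crank '[[1,0.01,0.02,4,0.05,0,0],[1,0,0,3,0,0,0],[1,0,0,3,0,0,0],[1,0,0,3,0,0,0],[1,0,0,2,0,0,0]]'; python3 -m crank '[[1,0,0,0,0,0,0],[1,0,0,0,0,0,0],[1,0,0,0,0,0,0]]'; python3 st.py
```

```text
time: 17.35
eef_pos: [0.5749, -0.2143, 0.1366]
tcp_rot: [0.698, 0.716, -0.0, -0.002]
contact_force: [-0.3, 0.2, -1.4]
opening: 0.171
time: 17.65
eef_pos: [0.5772, -0.2155, 0.1412]
tcp_rot: [0.698, 0.716, 0.001, 0.002]
contact_force: [-0.7, 0.1, -0.9]
opening: 0.167
t 17.65 q [-0.522   0.2638  1.8108  0.0004  1.0635 -0.5477] p [ 0.5772 -0.2155  0.1412] F [-0.7  0.1 -0.9] open 0.167
[[-0.0256  0.9997  0.0032]
 [ 0.9997  0.0256 -0.0014]
 [-0.0015  0.0032 -1.    ]]
```

```bash
python3 -m crank '[[1,0,0,0.4,0,0,0],[1,0,0,0.4,0,0,0],[1,0,0,0.1,0,0,0],[1,0,0,0,0,0,0],[1,0,0,0,0,0,0]]'; python3 -m crank '[[1,0,0,0.1,0,0,0],[1,0,0,0,0,0,0]]';  python3 -m crank '[[1,0,0,0.06,0,0,0],[1,0,0,0,0,0,0],[1,0,0,0,0,0,0]]'
python3 - <<'E'
from h import *
c=read_camera("side"); cv2.imwrite("pics/b2.png",cv2.resize(c["color"][170:290,290:400,::-1],None,fx=5,fy=5,interpolation=cv2.INTER_CUBIC))
E
```

```text
time: 18.15
eef_pos: [0.5762, -0.2148, 0.1302]
tcp_rot: [0.698, 0.716, 0.0, -0.0]
contact_force: [0.3, 0.7, -0.8]
opening: 0.17
time: 18.35
eef_pos: [0.5761, -0.2148, 0.129]
tcp_rot: [0.698, 0.716, 0.0, -0.0]
contact_force: [0.4, -0.8, -0.4]
opening: 0.166
time: 18.65
eef_pos: [0.5762, -0.2148, 0.1287]
tcp_rot: [0.698, 0.716, 0.0, 0.0]
contact_force: [0.4, 0.7, 0.6]
opening: 0.17
```

View pics/b2.png

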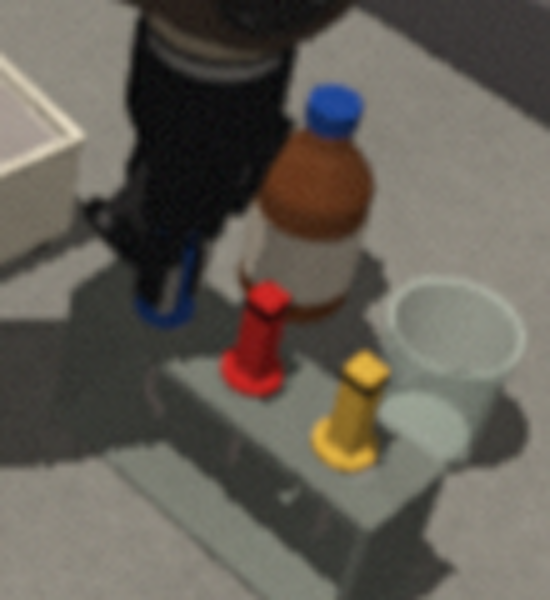

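The disc is on the plate at the original grasp height and Fz has turned positive. I'll release and retreat upwards.

```bash
python3 -m crank '[[1,0,0,0.04,0,0,0],[1,0,0,0,0,0,0],[0.4,0,0,0,0,0,0],[0,0,0,0,0,0,0],[-1,0,0,0,0,0,0]]'; python3 -m crank '[[-1,0,0,0,0,0,0],[-1,0,0,0,0,0,0],[-1,0,0,0,0,0,0]]'; python3 -m crank '[[-1,0,0,-1,0,0,0],[-1,0,0,-3,0,0,0],[-1,0,0,-4,0,0,0],[-1,0,0,-4,0,0,0],[-1,0,0,-4,0,0,0]]'
python3 - <<'E'
from h import *
c=read_camera("side"); cv2.imwrite("pics/b3.png",cv2.resize(c["color"][170:290,290:400,::-1],None,fx=5,fy=5,interpolation=cv2.INTER_CUBIC))
E
```

```text
time: 19.2
eef_pos: [0.576, -0.2147, 0.1277]
tcp_rot: [0.698, 0.716, 0.0, -0.0]
contact_force: [-0.2, -0.6, 0.1]
opening: 0.628
time: 19.5
eef_pos: [0.5761, -0.2148, 0.128]
tcp_rot: [0.698, 0.716, 0.0, -0.0]
contact_force: [0.1, -0.5, 0.4]
opening: 1.001
time: 20.0
eef_pos: [0.576, -0.2148, 0.2906]
tcp_rot: [0.698, 0.716, 0.0, 0.0]
contact_force: [0.2, -0.1, -0.1]
opening: 1.002
```

View pics/b3.png

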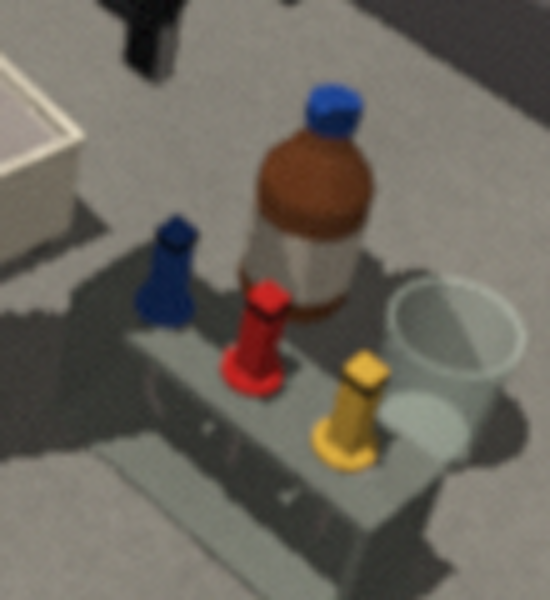

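The pick stands upright at crop (168,290) with its disc on the plate, and the other tools are unmoved. I'll back the arm off and check everything.

```bash
python3 -m crank '[[-1,0,0,-4,0,0,0],[-1,-3,-1,-3,0,0,0],[-1,-4,-1,0,0,0,0],[-1,-4,-1,0,0,0,0],[-1,0,0,0,0,0,0]]'; python3 -m crank '[[-1,0,0,0,0,0,0],[-1,0,0,0,0,0,0]]'
python3 - <<'E'
from h import *
import pickle
C0=pickle.load(open("c0.pkl","rb")); C={n:read_camera(n) for n in("side","top")}; pickle.dump(C,open("c9.pkl","wb"))
for n in C: cv2.imwrite(f"pics/f_{n}.png",cv2.resize(C[n]["color"][:,:,::-1],(768,576),interpolation=cv2.INTER_CUBIC))
a=cv2.resize(C["side"]["color"][140:240,190:310,::-1],None,fx=5,fy=5,interpolation=cv2.INTER_CUBIC); cv2.imwrite("pics/f_s.png",cv2.convertScaleAbs(a,alpha=1.4))
# clip position from orange in top
im=C["top"]["color"].astype(float); o=(im[...,0]-im[...,2])/(im.sum(2)+1); m=o>.25; m[:150]=0;m[:,:185]=0;m[:,290:]=0; v,u=np.nonzero(m); print("orange n",len(u),"centroid",u.mean(),v.mean(),atz(C["top"],(u.mean(),v.mean()),.0805))
r=np.hypot(*(np.array([atz(C["top"],(a,b),.0805)[:2] for a,b in zip(u,v)])-[.5385,.0465]).T); print("r range",r.min(),r.max())
for t in("reagent","beaker","jar","spanner","probe_grip","driver_grip"):
    print(t,[np.round(place_of(t,"side")[0]["location"],1) if place_of(t,"side") else None])
print(get_state()["time"])
E
```

```text
time: 20.55
eef_pos: [0.5475, -0.3298, 0.3585]
tcp_rot: [0.7, 0.714, -0.001, 0.001]
contact_force: [0.2, 1.0, -0.7]
opening: 0.998
time: 20.75
eef_pos: [0.5491, -0.3249, 0.3582]
tcp_rot: [0.698, 0.716, 0.0, -0.0]
contact_force: [-0.3, -0.0, 0.4]
opening: 1.002
orange n 53 centroid 255.9245283018868 209.60377358490567 [ 0.50096696 -0.01178652  0.0805    ]
r range 0.04636425555644317 0.48772543785359046
reagent [array([352.4, 228.2])]
beaker [array([373.3, 255.2])]
jar [array([252.1, 281.2])]
spanner [array([148.4, 172.2])]
probe_grip [array([341.9, 236.4])]
driver_grip [array([359.4, 249.5])]
21.45
```

View pics/f_s.png

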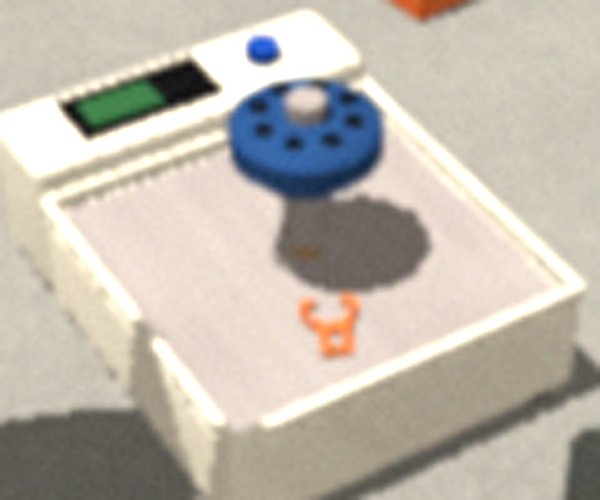

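View pics/f_side.png

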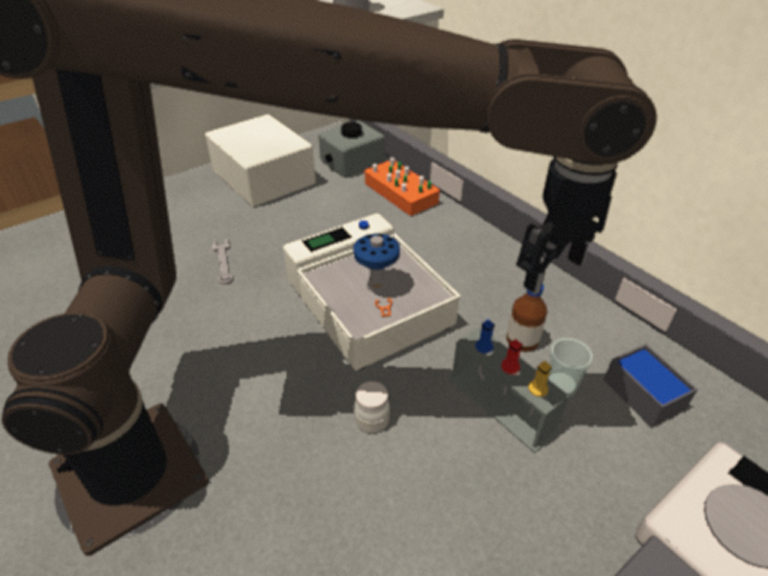

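View pics/f_top.png

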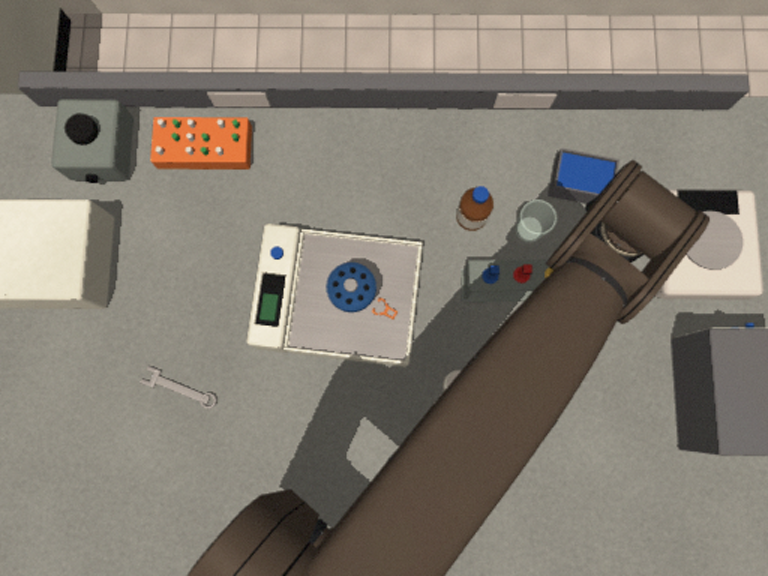

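The clip lies flat and free on the tray at side crop (330,325). The pick stands in its hole, and the bottle, beaker, jar, spanner and the other tools are where they were. Handing in.

```bash
python3 -c "
from plant import *
print(sign_off())"
```

```text
the job is handed in; nothing more can be done
None
```

I prised the clip out with the pick only: hook in its eye, pulled level along the tab. I then dragged it about 50 mm onto the tray, lifted the hook out, and stood the pick back in its hole.

**Final checks**
- **Clip:** in the last pictures it lies flat on the tray floor. The nearest orange pixel measured about 46 mm from the spindle axis. That reading is rough, because other orange got into the measurement.
- **Pull:** the highest force I read was about 5 N, below the expected 7–12 N; I sampled only between steps. The force then fell away and the top view showed the clip following the hook.
- **Pick:** it is upright, lowered to the height at which I had gripped it, and the contact force turned slightly positive before I let go.
- **Other things:** the other tools, bottle, beaker and spanner look where they were. The jar's network location shifted about 4 pixels, but it looks unmoved in the side picture.
- **Rotor and time:** no force suggested the rotor was touched. The job took about 21.5 s of the 51 s allowed.

**Unexplained:** a faint brown spot shows on the spindle shoulder. The clip itself is complete on the tray, so I took the spot as a surface mark or shading.

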